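File the slide mailers and change the rack's status tag

TASK

Put the microscope slides away. First take the green tag off the rack's peg and hang it on the empty peg of the tag stand; then stack every slide mailer on the bench squarely in one pile, in any order, in the middle of the rack's sloping shelf, lying flat with the lengths running up the slope and each one's lower end resting against the backstop; only when all are in, move the red tag from the stand to the rack's peg. Do not let a tag fall, and leave the bottle, beaker and carton where they stand.

Things in the scene. Friction and masses are not known exactly. Their poses are not given: they have to be found in the camera images.
- rack: Grey slide rack fixed to the bench, base plate 150 x 150 x 12 mm; origin at the centre of the base's underside, z up, x away from the robot at yaw 0 (yaw within 0.2 rad). It carries the sloping shelf and, on a post beside it to the right (-y), a tag peg 112 mm above the bench.
- shelf: Sloping shelf on the rack: grey plate 125 long (x, up the slope, rising 0.38 rad away from the robot) x 150 wide (y), open sides. Origin mid-width in the corner of its upper face (z = 0) and the face of the blue backstop (x = 0) at its low end; z is its normal. Backstop 110 wide, 8 thick, 70 mm up along z. A mailer home has its origin at x = 42 mm, y = 0, z = 12 mm per mailer under it.
- stand: Grey tag stand fixed to the bench, base 90 x 200 x 12 mm, to the robot's right; z up, origin on the bench under it, yaw -0.5 to 0 rad. Two posts, 120 mm apart, each carry a tag peg 112 mm above the bench.
- rack_peg (a point): The rack's peg (green tag at the start). Level steel peg 8 mm thick. Point on its axis, 25 mm out from the face of its post; frame as its rack's: z up, the peg points to -x and ends 25 mm from this point, where the tip is turned up to 12 mm above the axis. Post top 8 mm above the axis. A hung tag's hole centre sits 10 mm below the axis.
- stand_peg_empty (a point): The stand's left peg, empty at the start. Level steel peg 8 mm thick. Point on its axis, 25 mm out from the face of its post; frame as its stand's: z up, the peg points to -x and ends 25 mm from this point, where the tip is turned up to 12 mm above the axis. Post top 8 mm above the axis. A hung tag's hole centre sits 10 mm below the axis.
- stand_peg_red (a point): The stand's right peg (red tag at the start). Level steel peg 8 mm thick. Point on its axis, 25 mm out from the face of its post; frame as its stand's: z up, the peg points to -x and ends 25 mm from this point, where the tip is turned up to 12 mm above the axis. Post top 8 mm above the axis. A hung tag's hole centre sits 10 mm below the axis.
- green_tag: Green status tag: stiff plate 8 mm thick (x), about 60 g. Origin at the centre of its hole (26 wide along y, 28 high along z). Panel 66 mm wide from 22 mm above to 72 mm below the origin; above it a plain grip tab 30 mm wide (y), from 22 to 64 mm above the origin. z is up as it hangs, x runs along the peg. Starts hanging on the rack's peg.
- red_tag: Red status tag: stiff plate 8 mm thick (x), about 60 g. Origin at the centre of its hole (26 wide along y, 28 high along z). Panel 66 mm wide from 22 mm above to 72 mm below the origin; above it a plain grip tab 30 mm wide (y), from 22 to 64 mm above the origin. z is up as it hangs, x runs along the peg. Starts hanging on the stand's right peg.
- mailer1: Pale-blue flat slide mailer, 84 long (x) x 50 wide (y) x 12 mm thick (z), about 60 g, blue end label. Origin at the centre of its underside, z through the thickness. Starts flat on the bench to the rack's left, long side within 0.3 rad of world x; may be absent (always None). Mailers are all one size.
- mailer2: Pale-blue flat slide mailer, 84 long (x) x 50 wide (y) x 12 mm thick (z), about 60 g, yellow end label. Origin at the centre of its underside, z through the thickness. Starts flat on the bench to the rack's left, long side within 0.3 rad of world x; may be absent (always None). Mailers are all one size.
- mailer3: Pale-blue flat slide mailer, 84 long (x) x 50 wide (y) x 12 mm thick (z), about 60 g, orange end label. Origin at the centre of its underside, z through the thickness. Starts flat on the bench to the rack's left, long side within 0.3 rad of world x; may be absent (always None). Mailers are all one size.
- mailer4: Pale-blue flat slide mailer, 84 long (x) x 50 wide (y) x 12 mm thick (z), about 60 g, green end label. Origin at the centre of its underside, z through the thickness. Starts flat on the bench to the rack's left, long side within 0.3 rad of world x; may be absent (always None). Mailers are all one size.
- mailer5: Pale-blue flat slide mailer, 84 long (x) x 50 wide (y) x 12 mm thick (z), about 60 g, red end label. Origin at the centre of its underside, z through the thickness. Starts flat on the bench to the rack's left, long side within 0.3 rad of world x; may be absent (always None). Mailers are all one size.
- stain_bottle: Bystander: amber bottle, 52 mm across, 100 mm high, beyond the rack; origin at the centre of its underside.
- beaker: Bystander: glass beaker, 68 mm across, 85 mm high, beyond the rack; origin at the centre of its underside.
- carton: Bystander: yellow carton, 70 x 120 x 50 mm, beyond the rack; origin at the centre of its underside.
Not all that is in view belongs to the job. Leave any black or purple look-alike of the mailer5 alone.

How it is judged (in metres and radians):
On the way, in this order (a step that is already met when the one before it is completed fails the run):
1. the green tag hangs on the stand's empty peg, released (x of green_tag in the frame of stand_peg_empty between -0.019 and 0.025 m and y of green_tag in the frame of stand_peg_empty between -0.012 and 0.012 m and z of green_tag in the frame of stand_peg_empty between -0.017 and -0.002 m and angle between green_tag's own z axis and vertical below 0.2 rad and contact force between the fingers and green_tag below 0.05 N), for 0.2 s.
2. every mailer is stacked on the shelf against the backstop, released (x of mailer1 in the frame of shelf between 0.035 and 0.048 m and y of mailer1 in the frame of shelf between -0.014 and 0.014 m and z of mailer1 in the frame of shelf between -0.004 and 0.064 m and angle between the z axis of each of mailer1, mailer2, mailer3, mailer4, mailer5 and the z axis of shelf, either way round below 0.1 rad and angle between the x axis of each of mailer1, mailer2, mailer3, mailer4, mailer5 and the x axis of shelf, either way round below 0.17 rad and x of mailer2 in the frame of shelf between 0.035 and 0.048 m and y of mailer2 in the frame of shelf between -0.014 and 0.014 m and z of mailer2 in the frame of shelf between -0.004 and 0.064 m and x of mailer3 in the frame of shelf between 0.035 and 0.048 m and y of mailer3 in the frame of shelf between -0.014 and 0.014 m and z of mailer3 in the frame of shelf between -0.004 and 0.064 m and x of mailer4 in the frame of shelf between 0.035 and 0.048 m and y of mailer4 in the frame of shelf between -0.014 and 0.014 m and z of mailer4 in the frame of shelf between -0.004 and 0.064 m and x of mailer5 in the frame of shelf between 0.035 and 0.048 m and y of mailer5 in the frame of shelf between -0.014 and 0.014 m and z of mailer5 in the frame of shelf between -0.004 and 0.064 m and contact force between the fingers and mailer1 below 0.05 N and contact force between the fingers and mailer2 below 0.05 N and contact force between the fingers and mailer3 below 0.05 N and contact force between the fingers and mailer4 below 0.05 N and contact force between the fingers and mailer5 below 0.05 N), for 0.2 s.
3. the red tag hangs on the rack's peg, released (x of red_tag in the frame of rack_peg between -0.019 and 0.025 m and y of red_tag in the frame of rack_peg between -0.012 and 0.012 m and z of red_tag in the frame of rack_peg between -0.017 and -0.002 m and angle between red_tag's own z axis and vertical below 0.2 rad and contact force between the fingers and red_tag below 0.05 N), for 0.2 s.
At the end, for the whole second after the job is handed in: Every mailer in one pile on the shelf: flat (0.1 rad), squared (0.17 rad), lower end within 6 mm of the backstop, within 14 mm of the middle; green tag on the stand's left peg, red on the rack's peg, peg through hole (12 mm sideways), upright within 0.2 rad; all at rest (x of green_tag in the frame of stand_peg_empty between -0.019 and 0.025 m and y of green_tag in the frame of stand_peg_empty between -0.012 and 0.012 m and z of green_tag in the frame of stand_peg_empty between -0.017 and -0.002 m and angle between each of green_tag, red_tag's own z axis and vertical below 0.2 rad and x of red_tag in the frame of rack_peg between -0.019 and 0.025 m and y of red_tag in the frame of rack_peg between -0.012 and 0.012 m and z of red_tag in the frame of rack_peg between -0.017 and -0.002 m and x of mailer1 in the frame of shelf between 0.035 and 0.048 m and y of mailer1 in the frame of shelf between -0.014 and 0.014 m and z of mailer1 in the frame of shelf between -0.004 and 0.064 m and angle between the z axis of each of mailer1, mailer2, mailer3, mailer4, mailer5 and the z axis of shelf, either way round below 0.1 rad and angle between the x axis of each of mailer1, mailer2, mailer3, mailer4, mailer5 and the x axis of shelf, either way round below 0.17 rad and x of mailer2 in the frame of shelf between 0.035 and 0.048 m and y of mailer2 in the frame of shelf between -0.014 and 0.014 m and z of mailer2 in the frame of shelf between -0.004 and 0.064 m and x of mailer3 in the frame of shelf between 0.035 and 0.048 m and y of mailer3 in the frame of shelf between -0.014 and 0.014 m and z of mailer3 in the frame of shelf between -0.004 and 0.064 m and x of mailer4 in the frame of shelf between 0.035 and 0.048 m and y of mailer4 in the frame of shelf between -0.014 and 0.014 m and z of mailer4 in the frame of shelf between -0.004 and 0.064 m and x of mailer5 in the frame of shelf between 0.035 and 0.048 m and y of mailer5 in the frame of shelf between -0.014 and 0.014 m and z of mailer5 in the frame of shelf between -0.004 and 0.064 m and linear speed of each of mailer1, mailer2, mailer3, mailer4, mailer5, green_tag, red_tag below 0.03 m/s and angular speed of each of mailer1, mailer2, mailer3, mailer4, mailer5, green_tag, red_tag below 0.4 rad/s); the robot touches nothing.
It fails at once if the amber stain bottle is knocked or moved more than 30 mm (distance of stain_bottle from where it was at the start of the episode above 0.03 m or angle between stain_bottle's own z axis and vertical above 0.5 rad).
It fails at once if the glass beaker is knocked or moved more than 30 mm (distance of beaker from where it was at the start of the episode above 0.03 m or angle between beaker's own z axis and vertical above 0.5 rad).
It fails at once if the yellow carton is knocked or moved more than 30 mm (distance of carton from where it was at the start of the episode above 0.03 m or angle between carton's own z axis and vertical above 0.5 rad).
It fails at once if the green tag falls to the bench (height (world z) of green_tag below 0.06 m).
It fails at once if the red tag falls to the bench (height (world z) of red_tag below 0.06 m).
Of mailer1, mailer2, mailer3, mailer4, mailer5 only 3 to 5 are there at a start; the rules pass over those that are not, and their reading is None.
At some moment in a run one of mailer1, mailer2, mailer3, mailer4, mailer5 may be knocked a few centimetres aside while the robot is not near it.
It also fails if it takes over 210 s, if anything falls off the work surface, if the arm or the gripper's body presses on something with over 40 N, if the wrist force passes 120 N, or if a joint passes its speed limit or range.

ROBOT

A 6-joint arm with a two-finger parallel gripper is mounted at the origin on the work surface. World frame = base frame: x ahead of the robot, y to its left, z up, the work surface at z = 0. Lengths are in mm, angles in rad, forces in N, time in s.
With the tool pointing down it reaches from about 350 to 975 mm from the base axis. Payload 7.1 kg.
Tool frame: the origin (TCP) lies midway between the tips of the shut fingers; the grasp point (between the pads) lies ctrl.grip_point_offset behind it (ctrl.grip_point_offset is the distance from the TCP to the grasp point, in mm); z points along the fingers, y is the line along which they close (so a half turn about z gives the same grasp; the last joint's range is limited). The gripper opens to 88 mm and grips with 3 to 60 N. Pads are 20 mm wide; open, the fingers measure 115 mm over their backs; the gripper's body (75 mm by 178 mm) begins 61 mm behind the grasp point.
Start: joints at [-1.223, 0.423, 1.63, -0, 1.089, -0.019], TCP at [224.16, -583.401, 222.675] pointing down, gripper open.
Joint ranges: [-3, 3], [-0.9, 2.11], [0.09, 2.58], [-1.31, 4.45], [0.11, 2.69], [-2.54, 2.54]. Speed limits (rad/s): [2.39, 2.39, 3.01, 3.14, 3.14, 3.14].

INTERFACE

Orientations are given as a rotation vector (axis times angle).
In Python, from workcell import ctrl gives the robot as it stands.
- The arm moves only by the tool apply_moves, never from a script. Its argument "targets" is a list of rows, each an object of numbers: "tx", "ty", "tz": the shift along the world's x, y, z in m; "spin": the turn about the world's z in degrees. In form: [{"tx": .., "ty": .., "tz": .., "spin": ..}, ...]. A call has exactly 8 rows; each row is the pose to reach, as a shift and turn from the pose commanded when the call began; what a row does not reach only later rows make up. A row lasts 1/10 s, in which the tool goes at most 50 mm and 8.59 degrees, less where a joint would pass 70% of its speed; a pose out of reach is approached as far as the arm can. A call with a gripper value outside its range is refused whole. "gripper" is the closure, from -1 (fully open) to 1 (shut), set as the call begins (left out, the last holds). The fingers move at their own pace and stop on an object; the grip force is fixed at half the most. Time passes only in rows, so rows that repeat a pose let the fingers close, or fill a call up. It gives the time, the measured TCP pose, the force, the opening and the grip force at its end, in the units of the state.
- ctrl.get_obs(): the state, without advancing time (a new reading comes with each control period).
- ctrl.get_image(name): name is "side" or "top"; returns the picture (384x512x3 uint8, red, green, blue); there is no depth.
- ctrl.get_calibration(name): a dict with "fov_y" (degrees; the focal length in pixels is half the picture's height over the tangent of half this angle, whatever the lens; pixels are square), "cx", "cy" (the principal point, pixels), "rvec" (rotation vector, rad) and "tvec" (3), from world to camera coordinates, as OpenCV has them. Camera axes: x right, y down, z forward; pixel columns grow to the right and rows downward; lengths in mm; the calibration is good to about 2 mm. A picture is of the moment at which its call begins. get_calibration takes no time and is no camera call.
- ctrl.close_job(): hands the job in; it is judged then, once.
Trained networks look in the newest picture that a camera, given by its name, has taken for a name from the list of things; names that differ only in an ending like _2 or _b are one class to them, and where a whole thing is asked for, a point or a joint stands for the part that bears it (a point fixed in the world has none). Each returns a list of dicts, best first, with "score" (0 to 1); they miss things now and then, are a little off and sometimes report something else, mostly with a low value. They report only what shows in the picture. A call takes as long as a camera call. They do not tell look-alikes from the thing itself.
- ctrl.outline_of(name, camera): "pixels" (384x512 bool, what is visible of it) and "box" ([left, top, right, bottom] in pixels, round what is visible of it).
- ctrl.pinpoint(name, camera): "uv" ([column, row] in pixels: a listed point, or the origin of a listed thing).
The state is a dict: "t": time; "qpos": joint angles; "qvel": joint speeds; "joint_torque": joint torques, N m; "ee_pos": TCP position; "orientation": TCP orientation; "ft_force": force on the tool from outside, world axes, zero at the start; "moment": the same for the moment, N m; "width": finger opening in mm; "grasp_force": force on a finger pad.
Only numpy, scipy, OpenCV 4.12 (cv2) and the standard library are available. Lean on these libraries where they do the work, as an engineer would, in place of code of your own. Each camera call takes 0.05 s, during which the arm holds its last target. There are 200 camera calls.

## Working session

There is one attempt and no reset: what is moved stays moved. The work goes in short steps, Python scripts to look and compute and a tool call to move; the robot and the scene stay as the last step left them, time stands still between calls to the robot, and variables do not carry over. Pictures are saved under pics/ and viewed, at most 14 in all, crops included, and the job is handed in when it is done.

Besides the shell and the picture viewer there is one more tool, called by a JSON object that holds its "op" and its "data", one argument or row to a line. apply_moves: Moves the arm, as the interface text tells. Its arguments: {"type":"object","properties":{"targets":{"type":"array"},"gripper":{"type":"number"}},"required":["targets"]}

```bash
ls; mkdir -p pics
python3 - <<'E'
from workcell import ctrl
import cv2,numpy as np
print(ctrl.get_obs(), ctrl.grip_point_offset)
for n in("side","top"):
    im=ctrl.get_image(n); cv2.imwrite(f"pics/{n}0.png",cv2.resize(im[:,:,::-1],(800,600),interpolation=cv2.INTER_CUBIC)); c=ctrl.get_calibration(n);print(n,c)
    R=cv2.Rodrigues(np.array(c["rvec"]))[0];print(-R.T@np.array(c["tvec"]),R[2])
E
```

```text
pics
{'t': 0.0, 'qpos': array([-1.22302893e+00,  4.23841526e-01,  1.63071060e+00, -9.95383561e-06,
        1.08859078e+00, -1.90022468e-02]), 'qvel': array([ 0.000549  , -0.00032325,  0.00083611,  0.00043649,  0.00045241,
       -0.00074639]), 'joint_torque': array([-4.06301378e-04, -5.44633055e+01, -2.73667216e+01,  6.42993045e-02,
        2.26776511e-02, -9.77699688e-05]), 'ee_pos': array([ 223.95221764, -582.88858363,  221.89317615]), 'orientation': array([-3.08741102e+00, -5.72625175e-01,  4.11954520e-04]), 'ft_force': array([-0.2089902 ,  0.32157561,  0.48933167]), 'moment': array([ 0.00724502, -0.02838545, -0.0073401 ]), 'grasp_force': 0.0, 'width': 87.45502094205445} 18.700000000000003
side {'fov_y': 45.494920250181934, 'cx': 258.6156123233589, 'cy': 192.12355775446227, 'rvec': array([ 0.95846835, -2.3949133 ,  1.12323589]), 'tvec': array([ 445.72029088,  323.53114955, 1087.61935467])}
[-123.98629878  758.99081299  945.94671447] [ 0.5390239  -0.55176493 -0.63640294]
top {'fov_y': 55.49252982945, 'cx': 256.7442248822755, 'cy': 194.80955208707798, 'rvec': array([ 2.14157892, -2.19136211,  0.1379501 ]), 'tvec': array([  19.25687967,  622.94451671, 1159.49414723])}
[ 484.69925119   19.5915741  1223.74024281] [ 0.11585235 -0.01225444 -0.99319085]
```

View pics/side0.png

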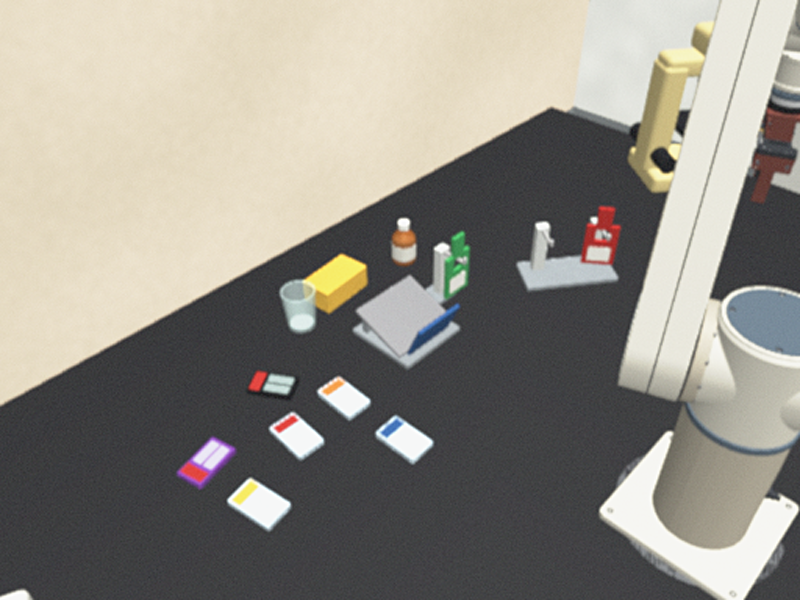

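View pics/top0.png

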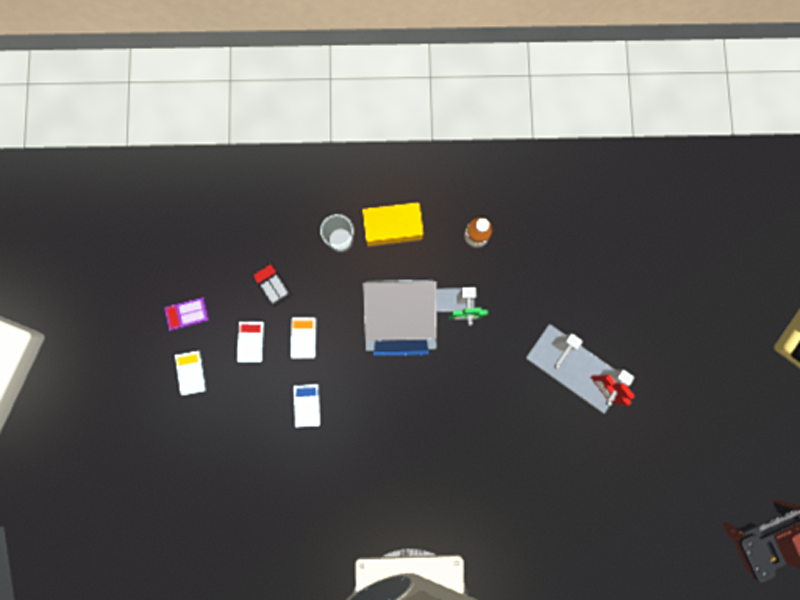

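Side view: the stand with the red tag at (600,237), the green tag at (457,265) on the rack, four mailers (orange, red, blue, yellow) and the black and purple decoys. Top view: the shelf is at (400,315), the stand at (585,365) turned about -0.5 rad, and the mailers at (303,338), (250,342), (307,405) and (190,373).

```bash
cat > h.py <<'E'
from workcell import ctrl
import cv2,numpy as np
from scipy.optimize import least_squares
C={}
for n in("side","top"):
    c=ctrl.get_calibration(n);f=192/np.tan(np.radians(c["fov_y"]/2))
    C[n]=(np.array([[f,0,c["cx"]],[0,f,c["cy"]],[0,0,1]]),np.array(c["rvec"],float),np.array(c["tvec"],float))
def proj(n,P): K,r,t=C[n];return cv2.projectPoints(np.array(P,float).reshape(-1,1,3),r,t,K,None)[0][:,0]
def tri(us,ut):
    P=[C[n][0]@np.c_[cv2.Rodrigues(C[n][1])[0],C[n][2]] for n in("side","top")]
    X=cv2.triangulatePoints(P[0],P[1],np.array(us,float).reshape(2,1),np.array(ut,float).reshape(2,1))[:,0];X=X[:3]/X[3]
    return X,np.linalg.norm(proj("side",X)[0]-us),np.linalg.norm(proj("top",X)[0]-ut)
def plane(n,uv,z):
    K,r,t=C[n];R=cv2.Rodrigues(r)[0];d=R.T@np.linalg.inv(K)@[*uv,1];o=-R.T@t
    return o+d*(z-o[2])/d[2]
def snap(n,name=None,k=1):
    im=ctrl.get_image(n)
    return im
def pp(name,cams=("side","top"),show=True):
    r={n:ctrl.pinpoint(name,n) for n in cams}
    if show: print(name,{n:[(np.round(d["uv"],1).tolist(),round(d["score"],2)) for d in v[:3]] for n,v in r.items()})
    return r
def best(name):
    r=pp(name)
    if r["side"] and r["top"]:
        X=tri(r["side"][0]["uv"],r["top"][0]["uv"]);print("   ",np.round(X[0],1),np.round(X[1:],2));return X[0]
E
python3 - <<'E'
from h import *
snap("side");snap("top")
for n in["rack","shelf","stand","rack_peg","stand_peg_empty","stand_peg_red","green_tag","red_tag","mailer1","mailer2","mailer3","mailer4","mailer5"]: best(n)
im=ctrl.get_image("top")
for (a,b,c,d,nm) in[(220,165,420,275,"a")]:
    cv2.imwrite("pics/crop_top.png",cv2.resize(im[b:d,a:c,::-1],(800,440),interpolation=cv2.INTER_CUBIC))
im=ctrl.get_image("side");cv2.imwrite("pics/crop_side.png",cv2.resize(im[125:245,215:405,::-1],(800,505),interpolation=cv2.INTER_CUBIC))
E
```

```text
rack {'side': [([259.0, 211.0], 0.8)], 'top': [([255.3, 199.5], 0.95)]}
    [609.8   8.7   4.9] [0.35 0.5 ]
shelf {'side': [([273.8, 212.2], 0.9), ([219.8, 255.9], 0.55)], 'top': [([255.1, 217.9], 0.74), ([157.6, 217.0], 0.6)]}
    [546.4  11.1  40.7] [0.32 0.46]
stand {'side': [([364.0, 174.2], 0.97)], 'top': [([366.8, 238.7], 0.87)]}
    [ 471.7 -354.2   17.4] [0.05 0.08]
rack_peg {'side': [([289.1, 164.8], 0.81)], 'top': [([297.9, 200.3], 0.78)]}
    [ 596.6 -116.5  120.2] [0.76 1.2 ]
stand_peg_empty {'side': [([351.5, 152.6], 0.64)], 'top': [([391.4, 246.3], 0.61), ([360.4, 228.9], 0.57)]}
    [ 499.6 -374.7   89. ] [11.96 20.17]
stand_peg_red {'side': [([384.7, 146.8], 0.6)], 'top': [([391.0, 256.3], 0.97)]}
    [ 426.1 -382.   134.9] [1.6  2.63]
green_tag {'side': [([293.1, 166.7], 0.75), ([275.7, 214.7], 0.66)], 'top': [([297.0, 196.6], 0.59)]}
    [ 598.5 -124.4  108.4] [2.16 3.34]
red_tag {'side': [([388.0, 148.5], 0.62)], 'top': [([392.2, 246.0], 0.55)]}
    [ 439.8 -409.1  107.1] [2.34 3.84]
mailer1 {'side': [([165.5, 325.2], 0.96), ([257.5, 279.6], 0.94), ([222.0, 256.0],
[... 282 characters left out ...]
6.0, 178.3], 0.94)]}
    [ 660.   321.6 -329.6] [15.94 22.  ]
mailer3 {'side': [([165.5, 325.2], 0.96), ([257.5, 279.6], 0.94), ([222.0, 256.0], 0.92)], 'top': [([196.0, 214.5], 0.98), ([194.6, 261.9], 0.95), ([176.0, 178.3], 0.94)]}
    [ 660.   321.6 -329.6] [15.94 22.  ]
mailer4 {'side': [([165.5, 325.2], 0.96), ([257.5, 279.6], 0.94), ([222.0, 256.0], 0.92)], 'top': [([196.0, 214.5], 0.98), ([194.6, 261.9], 0.95), ([176.0, 178.3], 0.94)]}
    [ 660.   321.6 -329.6] [15.94 22.  ]
mailer5 {'side': [([165.5, 325.2], 0.96), ([257.5, 279.6], 0.94), ([222.0, 256.0], 0.92)], 'top': [([196.0, 214.5], 0.98), ([194.6, 261.9], 0.95), ([176.0, 178.3], 0.94)]}
    [ 660.   321.6 -329.6] [15.94 22.  ]
```

View pics/crop_top.png

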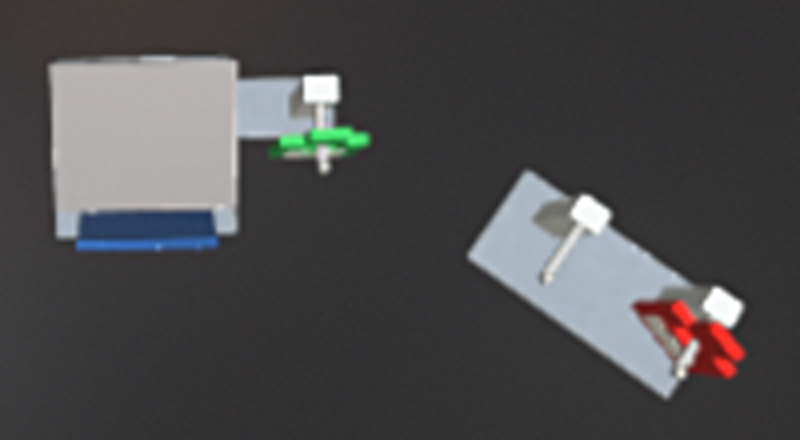

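View pics/crop_side.png

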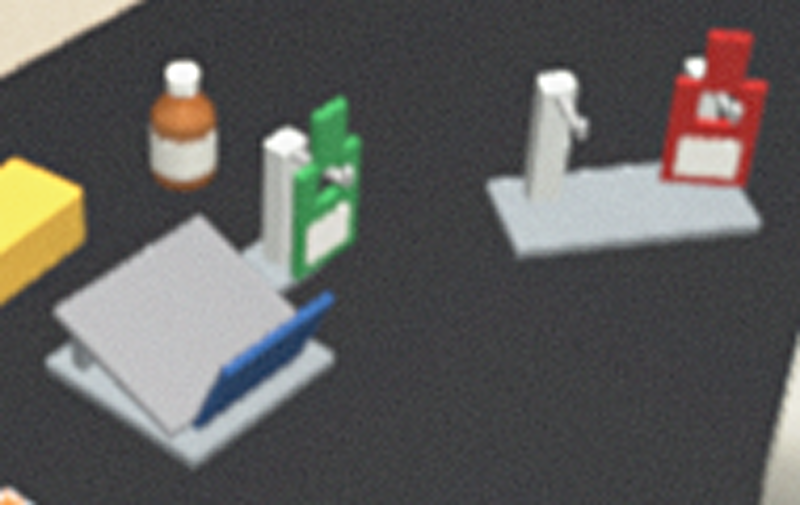

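The crops show the base corners, posts and peg tips clearly, for example the empty post top at top crop (590,214) and its tip at (547,275), and the shelf/backstop corner line at y=210. I'll fit the rack and stand models to these.

```bash
cat > fit.py <<'E'
from h import *
def T(p): return (220+p[0]/4,165+p[1]/4)
def S(p): return (215+p[0]*190/800,125+p[1]*120/505)
def w(x,y,a,L):
    L=np.array(L,float);c,s=np.cos(a),np.sin(a);return np.c_[x+c*L[:,0]-s*L[:,1],y+s*L[:,0]+c*L[:,1],L[:,2]]
ob=lambda l:[("top",T(p)) if n=="t" else ("side",S(p)) for n,p in l]
def solve(model,obs,p0):
    def res(p):
        P=model(p);return np.concatenate([proj(o[0],P[i])[0]-o[1] for i,o in enumerate(obs)])
    r=least_squares(res,p0,loss="soft_l1",x_scale=[10,10,.1]+[10]*(len(p0)-3));e=res(r.x).reshape(-1,2);print(np.round(r.x,3));print(np.round(e,1).tolist());return r.x
so=ob([("t",(528,170)),("t",(467,257)),("t",(668,398)),("t",(590,214)),("t",(722,306)),("t",(545,275)),("t",(681,372)),("s",(557,76)),("s",(578,128)),("s",(487,185)),("s",(520,245)),("s",(762,222))])
# p: x,y,yaw, peg post centre x, dy
def sm(p):
    x,y,a,px,tx=p
    # post centre px, tip px2
    return w(x,y,a,[[45,100,12],[-45,100,12],[-45,-100,12],[px,60,120],[px,-60,120],[tx,60,124],[tx,-60,124],[px,60,120],[tx,60,124],[45,100,12],[-45,100,12],[-45,-100,12]])
s=solve(sm,so,[460,-350,-.5,30,-30])
ro=ob([("t",(57,238)),("t",(237,235)),("s",(195,466)),("s",(333,355)),("s",(47,360)),("t",(50,63)),("t",(237,60)),("s",(200,215)),("s",(57,313)),("t",(80,210)),("t",(216,210)),("t",(321,88)),("t",(324,166)),("s",(288,136)),("s",(350,178))])
def rm(p):
    x,y,a,sx,sz,E,px,py,tx=p;c,q=np.cos(.38),np.sin(.38)
    sh=lambda X,Y,Z:[sx+c*X-q*Z,Y,sz+q*X+c*Z]
    return w(x,y,a,[[-75,75,12],[-75,-75,12],[-75,75,12],[-75,-75,12],[75,75,12],sh(E,75,0),sh(E,-75,0),sh(E,-75,0),sh(E,75,0),sh(0,55,0),sh(0,-55,0),[px,py,120],[tx,py,124],[px,py,120],[tx,py,124]])
r=solve(rm,ro,[610,9,0,-60,35,125,10,-135,-40])
for nm,P in(("empty",w(*s[:3],[[s[3],60,112],[s[4],60,112]])),("red",w(*s[:3],[[s[3],-60,112],[s[4],-60,112]])),("rack",w(*r[:3],[[r[6],r[7],112],[r[8],r[7],112]]))): print(nm,"post,tip",np.round(P,1).tolist())
print("shelf",w(*r[:3],[[r[3],0,r[4]]]))
E
python3 fit.py
```

```text
[ 482.002 -363.742   -0.646   20.611  -39.77 ]
[[-0.4, -0.5], [-0.3, -0.3], [-0.2, 0.1], [0.1, -0.3], [0.2, -0.0], [0.6, 0.7], [-0.0, 0.0], [0.0, 1.4], [1.1, -1.5], [-0.4, -0.8], [-0.6, 1.1], [0.3, 0.2]]
[ 6.03327e+02  6.80500e+00 -2.00000e-03 -5.34950e+01  1.98050e+01
  1.24842e+02  3.14960e+01 -1.34342e+02 -2.97890e+01]
[[-0.2, 0.1], [0.1, -0.1], [0.0, -1.3], [1.1, -0.1], [-0.2, 0.0], [0.1, 0.3], [0.1, 0.1], [0.2, 0.4], [-0.7, -0.5], [-0.1, 0.3], [-0.7, -0.3], [0.0, -0.0], [0.2, 0.4], [-0.4, 1.1], [-0.0, -1.9]]
empty post,tip [[534.6, -328.2, 112.0], [486.3, -291.9, 112.0]]
red post,tip [[462.4, -424.1, 112.0], [414.1, -387.7, 112.0]]
rack post,tip [[634.5, -127.6, 112.0], [573.2, -127.5, 112.0]]
shelf [[549.83247449   6.93722287  19.80490155]]
```

Run:
```python
from h import *
def box(px,py,a):
    L=[]
    for y,z in((15,166),(-15,166),(33,124),(-33,124),(33,30),(-33,30)): L.append([px-np.sin(a)*y,py+np.cos(a)*y,z])
    return L
for nm,b in(("green",box(595,-127.5,0)),("red",box(430.9,-400.3,-.646))):
    t=(proj("top",b)-[220,165])*4; s=(proj("side",b)-[215,125])*4.21
    print(nm,np.round(t).tolist(),np.round(s).tolist())
im=ctrl.get_image("top");ims=ctrl.get_image("side")
I=np.hstack([cv2.resize(im[175:275,280:410,::-1],(520,400),interpolation=cv2.INTER_CUBIC),cv2.resize(ims[130:200,275:320,::-1],(257,400),interpolation=cv2.INTER_CUBIC)])
cv2.imwrite("pics/tags.png",I)
```

```text
green [[311.0, 133.0], [352.0, 132.0], [280.0, 140.0], [367.0, 138.0], [269.0, 152.0], [349.0, 150.0]] [[315.0, 119.0], [343.0, 101.0], [297.0, 178.0], [356.0, 139.0], [293.0, 279.0], [350.0, 239.0]]
red [[701.0, 339.0], [736.0, 364.0], [659.0, 323.0], [733.0, 375.0], [618.0, 320.0], [686.0, 368.0]] [[717.0, 45.0], [755.0, 42.0], [685.0, 95.0], [768.0, 86.0], [666.0, 194.0], [746.0, 186.0]]
```

{"op": "apply_moves", "data": {
  "targets": [
    {"tx":0.035,"ty":0.043,"tz":0,"spin":8},
    {"tx":0.07,"ty":0.086,"tz":0,"spin":16},
    {"tx":0.1,"ty":0.123,"tz":0,"spin":24},
    {"tx":0.13,"ty":0.16,"tz":0,"spin":32},
    {"tx":0.16,"ty":0.197,"tz":0,"spin":40},
    {"tx":0.19,"ty":0.234,"tz":0,"spin":48},
    {"tx":0.22,"ty":0.27,"tz":0,"spin":56},
    {"tx":0.25,"ty":0.307,"tz":0,"spin":64}
  ],
  "gripper": -1
}}

```text
t: 2.5
ee_pos: [475.3, -274.7, 223.0]
orientation: [2.309, 2.129, 0.0]
ft_force: [-0.6, -0.1, 0.1]
width: 87.2
grasp_force: 0.0
```

View pics/tags.png

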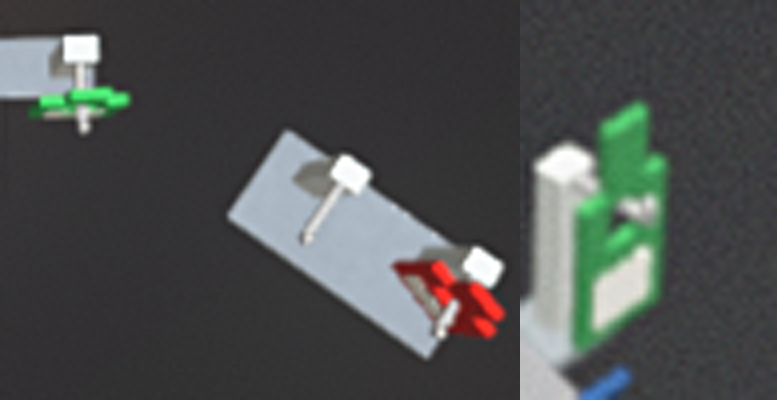

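Prediction and picture agree: the green tag spans crop x 272–370 against 269–367 predicted, and the red tag sits about 6 mm nearer its post.

{"op": "apply_moves", "data": {
  "targets": [
    {"tx":0.03,"ty":0.037,"tz":0,"spin":3},
    {"tx":0.06,"ty":0.074,"tz":0,"spin":5},
    {"tx":0.09,"ty":0.111,"tz":0,"spin":5},
    {"tx":0.121,"ty":0.149,"tz":0,"spin":5},
    {"tx":0.121,"ty":0.149,"tz":-0.02,"spin":5},
    {"tx":0.121,"ty":0.149,"tz":-0.045,"spin":5},
    {"tx":0.121,"ty":0.149,"tz":-0.07,"spin":5},
    {"tx":0.121,"ty":0.149,"tz":-0.089,"spin":5}
  ]
}}

```text
t: 3.3
ee_pos: [594.8, -127.0, 132.2]
orientation: [-2.22, -2.222, 0.001]
ft_force: [-0.3, -0.1, -0.3]
width: 87.9
grasp_force: 0.0
```

{"op": "apply_moves", "data": {
  "targets": [
    {"tx":0},
    {"tx":0},
    {"tx":0},
    {"tx":0},
    {"tx":0},
    {"tx":0},
    {"tx":0},
    {"tx":0}
  ],
  "gripper": 1
}}

```text
validation failed for argument at $.ta...
```

Run:
```python
from h import *
o=ctrl.get_obs();print(o["width"],o["grasp_force"],o["ee_pos"],o["ft_force"])
im=ctrl.get_image("top");ims=ctrl.get_image("side")
cv2.imwrite("pics/grasp1.png",np.hstack([cv2.resize(im[165:240,240:340,::-1],(400,300),interpolation=cv2.INTER_CUBIC),cv2.resize(ims[110:210,240:340,::-1],(400,400),interpolation=cv2.INTER_CUBIC)[:300]]))
```

```text
87.91535356281952 0.0 [ 594.75959543 -126.96578339  132.20501438] [-0.28003574 -0.11200472 -0.26656471]
```

View pics/grasp1.png

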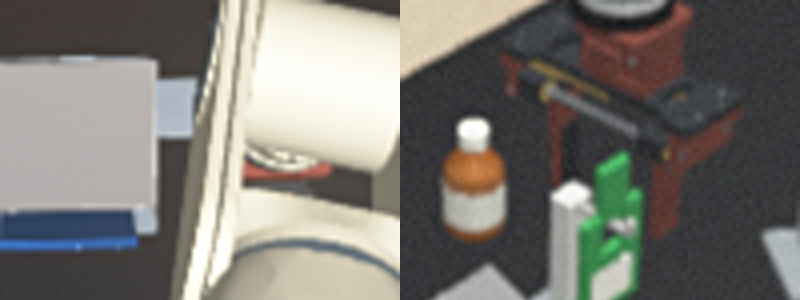

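The open fingers straddle the green tab in the side view, at about (560,150) and (665,190). Next I close the gripper.

{"op": "apply_moves", "data": {
  "targets": [
    {"tx":0,"ty":0,"tz":0,"spin":0},
    {"tx":0,"ty":0,"tz":0,"spin":0},
    {"tx":0,"ty":0,"tz":0,"spin":0},
    {"tx":0,"ty":0,"tz":0,"spin":0},
    {"tx":0,"ty":0,"tz":0,"spin":0},
    {"tx":0,"ty":0,"tz":0,"spin":0},
    {"tx":0,"ty":0,"tz":0,"spin":0},
    {"tx":0,"ty":0,"tz":0,"spin":0}
  ],
  "gripper": 1
}}

```text
t: 4.2
ee_pos: [595.1, -127.4, 133.7]
orientation: [-2.221, -2.222, -0.0]
ft_force: [0.4, -0.5, -0.6]
width: 27.3
grasp_force: 0.0
```

{"op": "apply_moves", "data": {
  "targets": [
    {"tx":0,"ty":0,"tz":0,"spin":0},
    {"tx":0,"ty":0,"tz":0,"spin":0},
    {"tx":0,"ty":0,"tz":0,"spin":0},
    {"tx":0,"ty":0,"tz":0,"spin":0},
    {"tx":0,"ty":0,"tz":0.004,"spin":0},
    {"tx":0,"ty":0,"tz":0.008,"spin":0},
    {"tx":0,"ty":0,"tz":0.011,"spin":0},
    {"tx":0,"ty":0,"tz":0.014,"spin":0}
  ]
}}

```text
t: 5.0
ee_pos: [595.3, -127.4, 148.1]
orientation: [2.221, 2.222, 0.0]
ft_force: [0.7, 0.1, -1.1]
width: 7.4
grasp_force: 30.0
```

{"op": "apply_moves", "data": {
  "targets": [
    {"tx":-0.006,"ty":0,"tz":0,"spin":0},
    {"tx":-0.012,"ty":0,"tz":0,"spin":0},
    {"tx":-0.018,"ty":0,"tz":0,"spin":0},
    {"tx":-0.024,"ty":0,"tz":0,"spin":0},
    {"tx":-0.03,"ty":0,"tz":0,"spin":0},
    {"tx":-0.036,"ty":0,"tz":0,"spin":0},
    {"tx":-0.046,"ty":0,"tz":0,"spin":0},
    {"tx":-0.056,"ty":0,"tz":0,"spin":0}
  ]
}}

```text
t: 5.8
ee_pos: [538.3, -127.4, 147.6]
orientation: [-2.221, -2.222, 0.0]
ft_force: [-0.7, 1.3, -0.8]
width: 8.0
grasp_force: 30.0
```

{"op": "apply_moves", "data": {
  "targets": [
    {"tx":-0.017,"ty":-0.02,"tz":0.005,"spin":-7},
    {"tx":-0.034,"ty":-0.045,"tz":0.01,"spin":-14},
    {"tx":-0.051,"ty":-0.075,"tz":0.01,"spin":-21},
    {"tx":-0.068,"ty":-0.11,"tz":0.005,"spin":-28},
    {"tx":-0.084,"ty":-0.141,"tz":0,"spin":-35},
    {"tx":-0.084,"ty":-0.141,"tz":0,"spin":-37},
    {"tx":-0.084,"ty":-0.141,"tz":0,"spin":-37},
    {"tx":-0.084,"ty":-0.141,"tz":0,"spin":-37}
  ]
}}

```text
t: 6.6
ee_pos: [454.9, -268.2, 147.7]
orientation: [-2.81, -1.404, -0.0]
ft_force: [0.4, 0.1, -0.5]
width: 7.6
grasp_force: 30.0
```

Run:
```python
from h import *
im=ctrl.get_image("top");ims=ctrl.get_image("side")
print(ctrl.get_obs()["ee_pos"])
cv2.imwrite("pics/st1.png",np.hstack([cv2.resize(im[190:270,310:410,::-1],(400,320),interpolation=cv2.INTER_CUBIC),cv2.resize(ims[120:200,300:400,::-1],(400,320),interpolation=cv2.INTER_CUBIC)]))
```

```text
[ 455.29783233 -267.83838033  147.79347874]
```

View pics/st1.png

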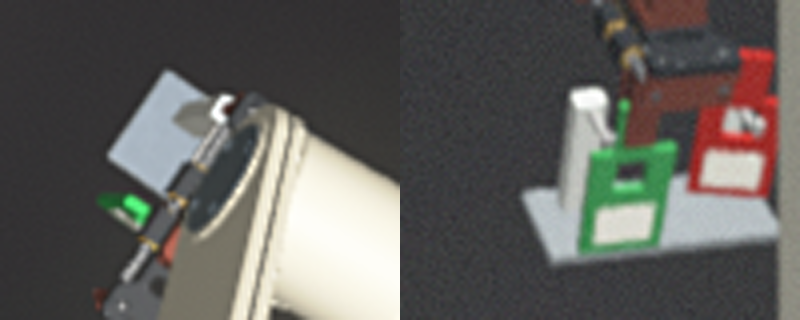

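The tag hole is at side crop (631,172), with the peg tip behind it at (612,138). I'll compare that with the prediction.

Run:
```python
from h import *
print((proj("side",[[455.2,-268.4,116],[486.3,-291.9,124],[503,-304.5,116],[455.2,-268.4,166]])-[300,120])*4+[400,0])
```

```text
[[628.28491702 172.87175193]
 [613.5732805  135.68497394]
 [604.013812   129.1333758 ]
 [636.76189621 118.83902121]]
```

{"op": "apply_moves", "data": {
  "targets": [
    {"tx":0.006,"ty":-0.0045,"tz":0,"spin":0},
    {"tx":0.012,"ty":-0.009,"tz":0,"spin":0},
    {"tx":0.018,"ty":-0.0135,"tz":0,"spin":0},
    {"tx":0.024,"ty":-0.018,"tz":0,"spin":0},
    {"tx":0.03,"ty":-0.0225,"tz":0,"spin":0},
    {"tx":0.036,"ty":-0.027,"tz":0,"spin":0},
    {"tx":0.042,"ty":-0.0316,"tz":0,"spin":0},
    {"tx":0.048,"ty":-0.036,"tz":0,"spin":0}
  ]
}}

```text
t: 7.5
ee_pos: [503.6, -304.8, 147.6]
orientation: [-2.811, -1.402, 0.0]
ft_force: [0.2, 0.1, -0.2]
width: 8.0
grasp_force: 30.0
```

{"op": "apply_moves", "data": {
  "targets": [
    {"tx":0,"ty":0,"tz":0,"spin":0},
    {"tx":0,"ty":0,"tz":-0.003,"spin":0},
    {"tx":0,"ty":0,"tz":-0.006,"spin":0},
    {"tx":0,"ty":0,"tz":-0.009,"spin":0},
    {"tx":0,"ty":0,"tz":-0.011,"spin":0},
    {"tx":0,"ty":0,"tz":-0.013,"spin":0},
    {"tx":0,"ty":0,"tz":-0.014,"spin":0},
    {"tx":0,"ty":0,"tz":-0.014,"spin":0}
  ]
}}

```text
t: 8.3
ee_pos: [503.1, -304.4, 133.7]
orientation: [-2.811, -1.402, 0.0]
ft_force: [0.2, -0.6, -1.0]
width: 7.7
grasp_force: 30.0
```

Run:
```python
from h import *
ims=ctrl.get_image("side");print(ctrl.get_obs()["ft_force"])
cv2.imwrite("pics/st2.png",cv2.resize(ims[120:200,300:400,::-1],(500,400),interpolation=cv2.INTER_CUBIC))
```

```text
[ 0.15675516 -0.32245333 -0.20491118]
```

View pics/st2.png

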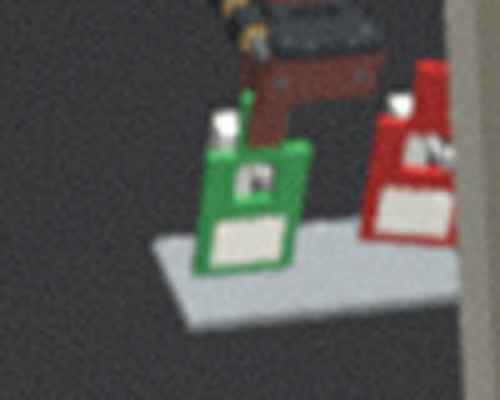

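The peg tip shows through the hole at (258,182), so I release.

{"op": "apply_moves", "data": {
  "targets": [
    {"tx":0,"ty":0,"tz":0,"spin":0},
    {"tx":0,"ty":0,"tz":0,"spin":0},
    {"tx":0,"ty":0,"tz":0,"spin":0},
    {"tx":0,"ty":0,"tz":0,"spin":0},
    {"tx":0,"ty":0,"tz":0,"spin":0},
    {"tx":0,"ty":0,"tz":0,"spin":0},
    {"tx":0,"ty":0,"tz":0.02,"spin":0},
    {"tx":0,"ty":0,"tz":0.06,"spin":0}
  ],
  "gripper": 0.1
}}

```text
t: 9.15
ee_pos: [501.2, -303.2, 191.4]
orientation: [-2.806, -1.4, 0.005]
ft_force: [0.9, 0.1, -0.4]
width: 39.8
grasp_force: 0.0
```

{"op": "apply_moves", "data": {
  "targets": [
    {"tx":-0.01,"ty":0.04,"tz":0.02,"spin":0},
    {"tx":-0.02,"ty":0.08,"tz":0.03,"spin":0},
    {"tx":-0.03,"ty":0.12,"tz":0.04,"spin":0},
    {"tx":-0.04,"ty":0.16,"tz":0.04,"spin":0},
    {"tx":-0.06,"ty":0.2,"tz":0.04,"spin":0},
    {"tx":-0.08,"ty":0.24,"tz":0.04,"spin":0},
    {"tx":-0.09,"ty":0.28,"tz":0.04,"spin":0},
    {"tx":-0.1,"ty":0.32,"tz":0.04,"spin":0}
  ],
  "gripper": -1
}}

```text
t: 9.95
ee_pos: [402.3, 16.9, 233.9]
orientation: [2.811, 1.401, 0.001]
ft_force: [0.8, 1.3, -0.7]
width: 87.6
grasp_force: 0.0
```

```bash
cat > ml.py <<'E'
from h import *
from scipy.spatial.transform import Rotation as Ro
def mailers(z=12,box=None):
    ctrl.get_image("top"); r=ctrl.outline_of("mailer1","top"); im=ctrl.get_image("top"); out=[]
    for d in r:
        m=d["pixels"].astype(np.uint8)
        if m.sum()<100: continue
        c=max(cv2.findContours(m,cv2.RETR_EXTERNAL,cv2.CHAIN_APPROX_NONE)[0],key=cv2.contourArea)[:,0]
        p=np.array([plane("top",q,z)[:2] for q in c],np.float32)
        (cx,cy),(w,h),a=cv2.minAreaRect(p)
        if w<h: w,h,a=h,w,a-90
        a=(a+90)%180-90
        px=im[d["pixels"]];hsv=cv2.cvtColor(px[None],cv2.COLOR_RGB2HSV)[0].astype(int);s=hsv[(hsv[:,1]>110)]
        out.append((cx,cy,a,w,h));print(np.round([cx,cy,a,w,h],1),"score",round(d["score"],2),"px",int(m.sum()),"val",int(np.median(px.sum(1))),"satfrac",round(len(s)/len(px),2),"hue",int(np.median(s[:,0])) if len(s) else None)
    return out
E
python3 - <<'E'
from ml import *
o=ctrl.get_obs();print(o["t"],o["ee_pos"],o["width"])
mailers();pp("mailer1",("top",));best("green_tag")
r=pp("mailer1",("top",),0)["top"]
print([np.round(plane("top",d["uv"],0)[:2],1).tolist() for d in r])
ims=ctrl.get_image("side")
cv2.imwrite("pics/st3.png",cv2.resize(ims[110:340,100:400,::-1],(780,598),interpolation=cv2.INTER_CUBIC))
E
```

```text
9.95 [402.32171376  16.93607943 233.94905318] 87.57927964742568
[618.  462.9 -76.2  86.5  50.3] score 0.97 px 389 val 519 satfrac 0.54 hue 140
[557.8 327.3  -1.3  82.7  53.2] score 0.9 px 398 val 762 satfrac 0.16 hue 1
[ 4.196e+02  2.099e+02 -4.000e-01  8.400e+01  4.910e+01] score 0.89 px 407 val 762 satfrac 0.14 hue 109
[492.7 454.8  12.2  83.7  52.9] score 0.69 px 390 val 761 satfrac 0.17 hue 27
[ 5.615e+02  2.142e+02 -1.000e-01  8.960e+01  5.300e+01] score 0.66 px 425 val 762 satfrac 0.15 hue 18
[676.  282.7  33.1  86.2  56.1] score 0.64 px 405 val 311 satfrac 0.26 hue 1
mailer1 {'top': [([123.8, 241.0], 0.92), ([159.9, 218.7], 0.91), ([194.7, 262.0], 0.86)]}
green_tag {'side': [([350.6, 158.1], 0.66)], 'top': [([356.0, 230.5], 0.75), ([364.8, 237.6], 0.7), ([254.2, 202.2], 0.62)]}
    [ 497.8 -297.3   99.7] [0.19 0.3 ]
[[483.2, 448.8], [554.3, 329.9], [408.9, 214.4], [607.2, 471.8], [560.8, 205.1], [684.9, 285.3]]
```

View pics/st3.png

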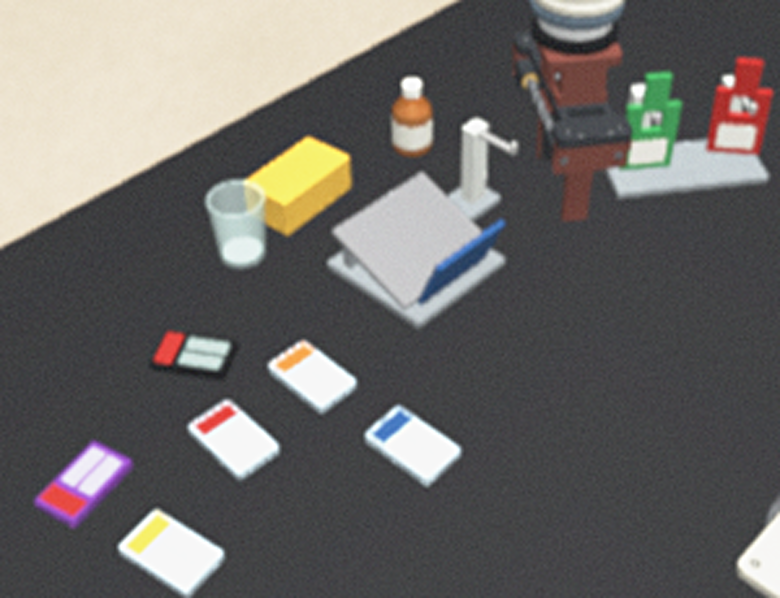

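The green tag hangs on the stand with the peg through its hole at (655,115). The rack's peg is free, and the four mailers lie where measured. Blue goes first.

{"op": "apply_moves", "data": {
  "targets": [
    {"tx":0.003,"ty":0.03,"tz":0,"spin":-8},
    {"tx":0.006,"ty":0.06,"tz":-0.01,"spin":-16},
    {"tx":0.009,"ty":0.095,"tz":-0.03,"spin":-24},
    {"tx":0.012,"ty":0.13,"tz":-0.055,"spin":-32},
    {"tx":0.0164,"ty":0.165,"tz":-0.08,"spin":-40},
    {"tx":0.0164,"ty":0.195,"tz":-0.11,"spin":-48},
    {"tx":0.0164,"ty":0.195,"tz":-0.14,"spin":-53.4},
    {"tx":0.0164,"ty":0.195,"tz":-0.16,"spin":-53.4}
  ]
}}

```text
t: 11.15
ee_pos: [419.5, 210.2, 71.5]
orientation: [3.141, -0.015, -0.003]
ft_force: [-0.4, -0.4, -0.6]
width: 87.4
grasp_force: 0.0
```

{"op": "apply_moves", "data": {
  "targets": [
    {"tx":0,"ty":0,"tz":-0.025,"spin":0},
    {"tx":0,"ty":0,"tz":-0.05,"spin":0},
    {"tx":0,"ty":0,"tz":-0.061,"spin":0},
    {"tx":0,"ty":0,"tz":-0.067,"spin":0},
    {"tx":0,"ty":0,"tz":-0.067,"spin":0},
    {"tx":0,"ty":0,"tz":-0.067,"spin":0},
    {"tx":0,"ty":0,"tz":-0.067,"spin":0},
    {"tx":0,"ty":0,"tz":-0.067,"spin":0}
  ]
}}

```text
t: 11.95
ee_pos: [420.1, 210.9, 7.5]
orientation: [-3.141, 0.01, -0.002]
ft_force: [0.7, -0.5, 0.5]
width: 87.8
grasp_force: 0.0
```

{"op": "apply_moves", "data": {
  "targets": [
    {"tx":0,"ty":0,"tz":0,"spin":0},
    {"tx":0,"ty":0,"tz":0,"spin":0},
    {"tx":0,"ty":0,"tz":0,"spin":0},
    {"tx":0,"ty":0,"tz":0,"spin":0},
    {"tx":0,"ty":0,"tz":0,"spin":0},
    {"tx":0,"ty":0,"tz":0,"spin":0},
    {"tx":0,"ty":0,"tz":0,"spin":0},
    {"tx":0,"ty":0,"tz":0,"spin":0}
  ],
  "gripper": 1
}}

```text
t: 12.75
ee_pos: [419.5, 210.5, 6.6]
orientation: [3.141, -0.011, -0.0]
ft_force: [-0.9, -0.5, 0.6]
width: 49.6
grasp_force: 30.0
```

Run:
```python
from workcell import ctrl
o=ctrl.get_obs();print(o)
```

```text
{'t': 12.75, 'qpos': array([ 4.39818068e-01,  5.86566485e-01,  2.06986811e+00, -9.84145450e-06,
        4.85415148e-01,  2.01734343e+00]), 'qvel': array([-0.0005833 ,  0.00237491,  0.00122833,  0.00061927,  0.00149447,
       -0.00031713]), 'joint_torque': array([ 1.68955014e-01, -4.72490072e+01, -1.13331056e+01,  3.88641539e-02,
       -2.52431044e-01, -1.71367644e-02]), 'ee_pos': array([419.45667278, 210.52889825,   6.64649204]), 'orientation': array([ 3.14146051e+00, -1.05558585e-02, -3.61710946e-04]), 'ft_force': array([-0.93681459, -0.48627576,  0.59394857]), 'moment': array([-0.13558073,  0.11415676,  0.01236097]), 'grasp_force': 29.9724143743515, 'width': 49.617529381093014}
```

{"op": "apply_moves", "data": {
  "targets": [
    {"tx":0,"ty":0,"tz":0.02,"spin":0},
    {"tx":0,"ty":0,"tz":0.055,"spin":0},
    {"tx":0.01,"ty":-0.01,"tz":0.095,"spin":0},
    {"tx":0.035,"ty":-0.04,"tz":0.12,"spin":0},
    {"tx":0.065,"ty":-0.075,"tz":0.12,"spin":0},
    {"tx":0.095,"ty":-0.11,"tz":0.12,"spin":0.4},
    {"tx":0.125,"ty":-0.145,"tz":0.12,"spin":0.4},
    {"tx":0.15,"ty":-0.175,"tz":0.12,"spin":0.4}
  ]
}}

```text
t: 13.55
ee_pos: [571.0, 33.7, 126.8]
orientation: [-3.142, 0.001, -0.001]
ft_force: [-0.1, 0.4, -0.7]
width: 49.2
grasp_force: 30.0
```

{"op": "apply_moves", "data": {
  "targets": [
    {"tx":0.012,"ty":-0.014,"tz":0,"spin":0},
    {"tx":0.023,"ty":-0.0285,"tz":0,"spin":0},
    {"tx":0.0235,"ty":-0.0285,"tz":-0.01,"spin":0},
    {"tx":0.0235,"ty":-0.0285,"tz":-0.025,"spin":0},
    {"tx":0.0235,"ty":-0.0285,"tz":-0.04,"spin":0},
    {"tx":0.0235,"ty":-0.0285,"tz":-0.052,"spin":0},
    {"tx":0.0235,"ty":-0.0285,"tz":-0.06,"spin":0},
    {"tx":0.0235,"ty":-0.0285,"tz":-0.062,"spin":0}
  ]
}}

```text
t: 14.35
ee_pos: [592.0, 7.6, 63.1]
orientation: [-3.142, -0.002, 0.004]
ft_force: [-0.1, 0.1, -0.3]
width: 49.6
grasp_force: 30.0
```

{"op": "apply_moves", "data": {
  "targets": [
    {"tx":0,"ty":0,"tz":-0.002,"spin":0},
    {"tx":0,"ty":0,"tz":-0.004,"spin":0},
    {"tx":0,"ty":0,"tz":-0.006,"spin":0},
    {"tx":0,"ty":0,"tz":-0.008,"spin":0},
    {"tx":0,"ty":0,"tz":-0.009,"spin":0},
    {"tx":0,"ty":0,"tz":-0.01,"spin":0},
    {"tx":0,"ty":0,"tz":-0.011,"spin":0},
    {"tx":0,"ty":0,"tz":-0.012,"spin":0}
  ]
}}

```text
t: 15.15
ee_pos: [593.1, 7.5, 53.6]
orientation: [-3.141, -0.001, -0.001]
ft_force: [-2.9, 1.8, 5.9]
width: 49.8
grasp_force: 30.0
```

{"op": "apply_moves", "data": {
  "targets": [
    {"tx":0,"ty":0,"tz":-0.0015,"spin":0},
    {"tx":0,"ty":0,"tz":-0.003,"spin":0},
    {"tx":0,"ty":0,"tz":-0.0045,"spin":0},
    {"tx":0,"ty":0,"tz":-0.006,"spin":0},
    {"tx":0,"ty":0,"tz":-0.007,"spin":0},
    {"tx":0,"ty":0,"tz":-0.008,"spin":0},
    {"tx":0,"ty":0,"tz":-0.009,"spin":0},
    {"tx":0,"ty":0,"tz":-0.009,"spin":0}
  ]
}}

```text
t: 15.95
ee_pos: [594.0, 7.4, 44.9]
orientation: [-3.141, -0.001, -0.004]
ft_force: [-1.4, 2.6, 5.0]
width: 49.4
grasp_force: 30.0
```

Run:
```python
from h import *
ims=ctrl.get_image("side");im=ctrl.get_image("top");o=ctrl.get_obs();print(o["ft_force"],o["moment"],o["width"])
cv2.imwrite("pics/sh1.png",np.hstack([cv2.resize(ims[155:245,205:315,::-1],(440,360),interpolation=cv2.INTER_CUBIC),cv2.resize(im[160:250,210:300,::-1],(360,360),interpolation=cv2.INTER_CUBIC)]))
```

```text
[-1.76017121  2.26530059  4.85407627] [ 0.40560043 -0.00755636  0.12866311] 49.73703866570804
```

View pics/sh1.png

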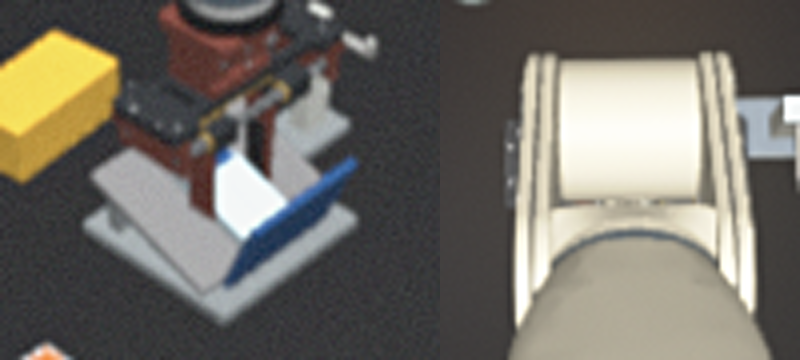

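The mailer has tilted with the slope in the grip; its white face shows at (250,195) above the blue backstop. I slide it down to the backstop.

{"op": "apply_moves", "data": {
  "targets": [
    {"tx":-0.001,"ty":0,"tz":-0.0008,"spin":0},
    {"tx":-0.002,"ty":0,"tz":-0.0016,"spin":0},
    {"tx":-0.003,"ty":0,"tz":-0.0022,"spin":0},
    {"tx":-0.004,"ty":0,"tz":-0.0027,"spin":0},
    {"tx":-0.005,"ty":0,"tz":-0.0032,"spin":0},
    {"tx":-0.006,"ty":0,"tz":-0.0036,"spin":0},
    {"tx":-0.007,"ty":0,"tz":-0.004,"spin":0},
    {"tx":-0.008,"ty":0,"tz":-0.0044,"spin":0}
  ]
}}

```text
t: 16.85
ee_pos: [588.5, 7.0, 41.7]
orientation: [3.142, 0.0, 0.012]
ft_force: [1.8, -0.4, 10.3]
width: 49.5
grasp_force: 30.0
```

{"op": "apply_moves", "data": {
  "targets": [
    {"tx":-0.001,"ty":0,"tz":-0.0004,"spin":0},
    {"tx":-0.002,"ty":0,"tz":-0.0008,"spin":0},
    {"tx":-0.002,"ty":0,"tz":-0.0008,"spin":0},
    {"tx":-0.002,"ty":0,"tz":-0.0008,"spin":0},
    {"tx":-0.002,"ty":0,"tz":-0.0008,"spin":0},
    {"tx":-0.002,"ty":0,"tz":-0.0008,"spin":0},
    {"tx":-0.002,"ty":0,"tz":-0.0008,"spin":0},
    {"tx":-0.002,"ty":0,"tz":-0.0008,"spin":0}
  ]
}}

```text
t: 17.65
ee_pos: [587.3, 7.0, 41.3]
orientation: [3.142, 0.0, 0.014]
ft_force: [3.5, 0.7, 10.1]
width: 50.1
grasp_force: 30.0
```

{"op": "apply_moves", "data": {
  "targets": [
    {"tx":-0.001,"ty":0,"tz":0,"spin":0},
    {"tx":-0.002,"ty":0,"tz":0,"spin":0},
    {"tx":-0.003,"ty":0,"tz":0,"spin":0},
    {"tx":-0.004,"ty":0,"tz":0,"spin":0},
    {"tx":-0.004,"ty":0,"tz":0,"spin":0},
    {"tx":-0.004,"ty":0,"tz":0,"spin":0},
    {"tx":-0.004,"ty":0,"tz":0,"spin":0},
    {"tx":-0.004,"ty":0,"tz":0,"spin":0}
  ]
}}

```text
t: 18.45
ee_pos: [587.2, 6.9, 41.5]
orientation: [3.141, -0.001, 0.026]
ft_force: [13.4, 0.3, 0.1]
width: 49.6
grasp_force: 30.0
```

Firm backstop contact: 13 N with no further travel. I relax the push and release.

{"op": "apply_moves", "data": {
  "targets": [
    {"tx":0.003,"ty":0,"tz":0.001,"spin":0},
    {"tx":0.006,"ty":0,"tz":0.002,"spin":0},
    {"tx":0.0065,"ty":0,"tz":0.002,"spin":0},
    {"tx":0.0065,"ty":0,"tz":0.002,"spin":0},
    {"tx":0.0065,"ty":0,"tz":0.002,"spin":0},
    {"tx":0.0065,"ty":0,"tz":0.002,"spin":0},
    {"tx":0.0065,"ty":0,"tz":0.002,"spin":0},
    {"tx":0.0065,"ty":0,"tz":0.002,"spin":0}
  ]
}}

```text
t: 19.25
ee_pos: [587.2, 7.0, 41.6]
orientation: [3.141, 0.0, 0.006]
ft_force: [2.9, -0.4, 5.0]
width: 49.5
grasp_force: 30.0
```

{"op": "apply_moves", "data": {
  "targets": [
    {"tx":0,"ty":0,"tz":0,"spin":0},
    {"tx":0,"ty":0,"tz":0,"spin":0},
    {"tx":0,"ty":0,"tz":0,"spin":0},
    {"tx":0,"ty":0,"tz":0,"spin":0},
    {"tx":0,"ty":0,"tz":0.02,"spin":0},
    {"tx":0,"ty":0,"tz":0.06,"spin":0},
    {"tx":-0.02,"ty":0.02,"tz":0.1,"spin":0},
    {"tx":-0.04,"ty":0.04,"tz":0.1,"spin":0}
  ],
  "gripper": -1
}}

```text
t: 20.05
ee_pos: [548.6, 47.4, 145.1]
orientation: [-3.141, 0.002, -0.013]
ft_force: [0.6, 0.6, 0.5]
width: 87.7
grasp_force: 0.0
```

Run:
```python
from ml import *
mailers()
```

```text
[561.9 216.3  -1.3  82.9  50. ] score 0.94 px 375 val 763 satfrac 0.17 hue 18
[622.  463.4 -80.5  85.6  52.8] score 0.94 px 369 val 548 satfrac 0.5 hue 140
[493.  452.3  10.7  84.1  53.3] score 0.92 px 412 val 761 satfrac 0.16 hue 27
[556.1 327.2  -1.3  79.4  52.3] score 0.75 px 391 val 763 satfrac 0.15 hue 1
[676.6 282.8  31.5  85.7  50.3] score 0.66 px 378 val 316 satfrac 0.27 hue 1
```

{"op": "apply_moves", "data": {
  "targets": [
    {"tx":0.003,"ty":0.03,"tz":0,"spin":-0.7},
    {"tx":0.008,"ty":0.07,"tz":0,"spin":-0.7},
    {"tx":0.012,"ty":0.11,"tz":0,"spin":-0.7},
    {"tx":0.016,"ty":0.15,"tz":-0.01,"spin":-0.7},
    {"tx":0.016,"ty":0.168,"tz":-0.04,"spin":-0.7},
    {"tx":0.016,"ty":0.168,"tz":-0.08,"spin":-0.7},
    {"tx":0.016,"ty":0.168,"tz":-0.115,"spin":-0.7},
    {"tx":0.016,"ty":0.168,"tz":-0.134,"spin":-0.7}
  ]
}}

```text
t: 21.0
ee_pos: [560.1, 214.2, 2.4]
orientation: [3.14, -0.018, -0.007]
ft_force: [-0.5, 0.4, -0.5]
width: 87.9
grasp_force: 0.0
```

{"op": "apply_moves", "data": {
  "targets": [
    {"tx":0,"ty":0,"tz":0,"spin":0},
    {"tx":0,"ty":0,"tz":0,"spin":0},
    {"tx":0,"ty":0,"tz":0,"spin":0},
    {"tx":0,"ty":0,"tz":0,"spin":0},
    {"tx":0,"ty":0,"tz":0,"spin":0},
    {"tx":0,"ty":0,"tz":0,"spin":0},
    {"tx":0,"ty":0,"tz":0,"spin":0},
    {"tx":0,"ty":0,"tz":0,"spin":0}
  ],
  "gripper": 1
}}

```text
t: 21.8
ee_pos: [562.2, 215.2, 7.5]
orientation: [-3.141, 0.019, -0.002]
ft_force: [-0.4, -1.3, 6.3]
width: 49.5
grasp_force: 30.0
```

{"op": "apply_moves", "data": {
  "targets": [
    {"tx":0,"ty":0,"tz":0.02,"spin":0},
    {"tx":0,"ty":0,"tz":0.06,"spin":0},
    {"tx":0.002,"ty":-0.01,"tz":0.1,"spin":0},
    {"tx":0.008,"ty":-0.05,"tz":0.12,"spin":0.7},
    {"tx":0.014,"ty":-0.095,"tz":0.12,"spin":0.7},
    {"tx":0.02,"ty":-0.14,"tz":0.12,"spin":0.7},
    {"tx":0.025,"ty":-0.18,"tz":0.12,"spin":0.7},
    {"tx":0.025,"ty":-0.208,"tz":0.11,"spin":0.7}
  ]
}}

```text
t: 22.6
ee_pos: [587.9, 4.7, 117.8]
orientation: [3.141, -0.002, 0.005]
ft_force: [0.4, 0.6, -0.2]
width: 49.5
grasp_force: 30.0
```

{"op": "apply_moves", "data": {
  "targets": [
    {"tx":0,"ty":0,"tz":-0.01,"spin":0},
    {"tx":0,"ty":0,"tz":-0.022,"spin":0},
    {"tx":0,"ty":0,"tz":-0.034,"spin":0},
    {"tx":0,"ty":0,"tz":-0.042,"spin":0},
    {"tx":0,"ty":0,"tz":-0.046,"spin":0},
    {"tx":0,"ty":0,"tz":-0.049,"spin":0},
    {"tx":0,"ty":0,"tz":-0.051,"spin":0},
    {"tx":0,"ty":0,"tz":-0.053,"spin":0}
  ]
}}

```text
t: 23.4
ee_pos: [586.2, 8.2, 63.7]
orientation: [-3.141, -0.002, 0.001]
ft_force: [-3.6, 2.3, 6.0]
width: 49.9
grasp_force: 30.0
```

{"op": "apply_moves", "data": {
  "targets": [
    {"tx":0,"ty":0,"tz":-0.001,"spin":0},
    {"tx":0,"ty":0,"tz":-0.0025,"spin":0},
    {"tx":0,"ty":0,"tz":-0.004,"spin":0},
    {"tx":0,"ty":0,"tz":-0.0055,"spin":0},
    {"tx":0,"ty":0,"tz":-0.007,"spin":0},
    {"tx":0,"ty":0,"tz":-0.008,"spin":0},
    {"tx":0,"ty":0,"tz":-0.009,"spin":0},
    {"tx":0,"ty":0,"tz":-0.0095,"spin":0}
  ]
}}

```text
t: 24.2
ee_pos: [586.8, 8.3, 55.1]
orientation: [-3.141, -0.002, -0.001]
ft_force: [-5.3, 2.8, 15.5]
width: 49.7
grasp_force: 30.0
```

{"op": "apply_moves", "data": {
  "targets": [
    {"tx":-0.001,"ty":0,"tz":-0.0004,"spin":0},
    {"tx":-0.002,"ty":0,"tz":-0.0008,"spin":0},
    {"tx":-0.003,"ty":0,"tz":-0.0012,"spin":0},
    {"tx":-0.004,"ty":0,"tz":-0.0016,"spin":0},
    {"tx":-0.005,"ty":0,"tz":-0.002,"spin":0},
    {"tx":-0.006,"ty":0,"tz":-0.0024,"spin":0},
    {"tx":-0.006,"ty":0,"tz":-0.0024,"spin":0},
    {"tx":-0.006,"ty":0,"tz":-0.0024,"spin":0}
  ]
}}

```text
t: 25.0
ee_pos: [584.3, 7.9, 54.1]
orientation: [-3.141, -0.002, -0.012]
ft_force: [1.8, -0.3, 12.9]
width: 50.0
grasp_force: 30.0
```

{"op": "apply_moves", "data": {
  "targets": [
    {"tx":-0.001,"ty":0,"tz":0,"spin":0},
    {"tx":-0.002,"ty":0,"tz":0,"spin":0},
    {"tx":-0.003,"ty":0,"tz":0,"spin":0},
    {"tx":-0.004,"ty":0,"tz":0,"spin":0},
    {"tx":-0.005,"ty":0,"tz":0,"spin":0},
    {"tx":-0.005,"ty":0,"tz":0,"spin":0},
    {"tx":-0.005,"ty":0,"tz":0,"spin":0},
    {"tx":-0.005,"ty":0,"tz":0,"spin":0}
  ]
}}

```text
t: 25.8
ee_pos: [584.0, 7.8, 54.5]
orientation: [-3.141, -0.001, -0.027]
ft_force: [15.2, 0.8, 1.4]
width: 49.7
grasp_force: 30.0
```

{"op": "apply_moves", "data": {
  "targets": [
    {"tx":0.003,"ty":0,"tz":0.001,"spin":0},
    {"tx":0.006,"ty":0,"tz":0.002,"spin":0},
    {"tx":0.007,"ty":0,"tz":0.002,"spin":0},
    {"tx":0.007,"ty":0,"tz":0.002,"spin":0},
    {"tx":0.007,"ty":0,"tz":0.002,"spin":0},
    {"tx":0.007,"ty":0,"tz":0.002,"spin":0},
    {"tx":0.007,"ty":0,"tz":0.002,"spin":0},
    {"tx":0.007,"ty":0,"tz":0.002,"spin":0}
  ]
}}

```text
t: 26.6
ee_pos: [584.1, 7.7, 54.4]
orientation: [-3.141, -0.001, -0.005]
ft_force: [4.1, 3.2, 4.9]
width: 49.6
grasp_force: 30.0
```

{"op": "apply_moves", "data": {
  "targets": [
    {"tx":0,"ty":0,"tz":0,"spin":0},
    {"tx":0,"ty":0,"tz":0,"spin":0},
    {"tx":0,"ty":0,"tz":0,"spin":0},
    {"tx":0,"ty":0,"tz":0,"spin":0},
    {"tx":0,"ty":0,"tz":0.02,"spin":0},
    {"tx":0,"ty":0,"tz":0.06,"spin":0},
    {"tx":-0.04,"ty":0,"tz":0.09,"spin":0},
    {"tx":-0.09,"ty":0,"tz":0.1,"spin":0}
  ],
  "gripper": -1
}}

```text
t: 27.4
ee_pos: [495.5, 7.0, 155.9]
orientation: [3.141, 0.0, 0.009]
ft_force: [-0.0, -0.3, -0.2]
width: 88.0
grasp_force: 0.0
```

{"op": "apply_moves", "data": {
  "targets": [
    {"tx":-0.045,"ty":0,"tz":0,"spin":0},
    {"tx":-0.09,"ty":0,"tz":0,"spin":0},
    {"tx":-0.1,"ty":0,"tz":0,"spin":0},
    {"tx":-0.1,"ty":0,"tz":0,"spin":0},
    {"tx":-0.1,"ty":0,"tz":0,"spin":0},
    {"tx":-0.1,"ty":0,"tz":0,"spin":0},
    {"tx":-0.1,"ty":0,"tz":0,"spin":0},
    {"tx":-0.1,"ty":0,"tz":0,"spin":0}
  ]
}}

```text
t: 28.2
ee_pos: [394.2, 7.1, 153.2]
orientation: [3.142, 0.001, -0.0]
ft_force: [-0.9, 0.7, 0.3]
width: 87.5
grasp_force: 0.0
```

Run:
```python
from ml import *
mailers()
ims=ctrl.get_image("side");im=ctrl.get_image("top")
cv2.imwrite("pics/sh2.png",np.hstack([cv2.resize(ims[155:245,205:315,::-1],(440,360),interpolation=cv2.INTER_CUBIC),cv2.resize(im[160:250,210:300,::-1],(360,360),interpolation=cv2.INTER_CUBIC)]))
```

```text
[619.4 462.9 -76.9  88.8  53.2] score 0.98 px 424 val 478 satfrac 0.54 hue 140
[556.1 327.1  -1.3  79.4  52.2] score 0.79 px 388 val 762 satfrac 0.16 hue 1
[493.6 453.1  10.7  86.6  59.3] score 0.66 px 456 val 761 satfrac 0.14 hue 27
[587.1   9.7  -1.3  83.5  50.1] score 0.59 px 410 val 760 satfrac 0.16 hue 17
[676.7 281.7  30.3  87.2  52.8] score 0.58 px 394 val 308 satfrac 0.26 hue 1
[600.  -31.   88.7 238.3 157.5] score 0.24 px 2135 val 534 satfrac 0.11 hue 108
```

View pics/sh2.png

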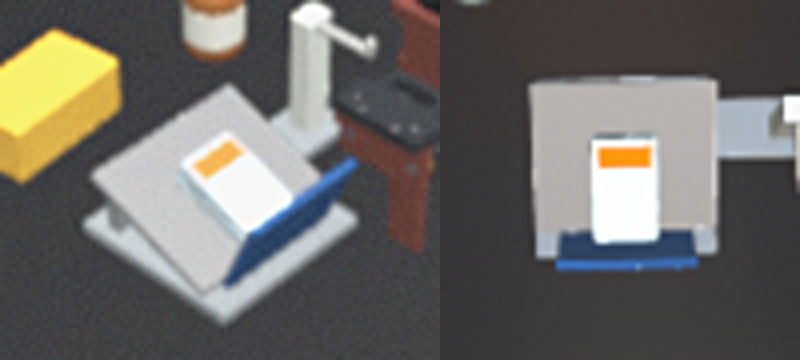

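The side view shows the two-high pile flush against the backstop, and in the top view it is centred at column 624, the shelf's middle. Red mailer next.

{"op": "apply_moves", "data": {
  "targets": [
    {"tx":0.015,"ty":0.035,"tz":0,"spin":-1},
    {"tx":0.035,"ty":0.075,"tz":0,"spin":-1},
    {"tx":0.055,"ty":0.115,"tz":0,"spin":-1},
    {"tx":0.075,"ty":0.155,"tz":0,"spin":-1},
    {"tx":0.095,"ty":0.195,"tz":0,"spin":-1},
    {"tx":0.12,"ty":0.235,"tz":0,"spin":-1},
    {"tx":0.145,"ty":0.275,"tz":-0.01,"spin":-1},
    {"tx":0.165,"ty":0.315,"tz":-0.03,"spin":-1}
  ]
}}

```text
t: 29.25
ee_pos: [560.8, 324.7, 124.5]
orientation: [-3.14, 0.027, -0.005]
ft_force: [-0.2, -0.6, 0.1]
width: 87.8
grasp_force: 0.0
```

{"op": "apply_moves", "data": {
  "targets": [
    {"tx":0,"ty":0.006,"tz":-0.03,"spin":0},
    {"tx":0,"ty":0.006,"tz":-0.065,"spin":0},
    {"tx":0,"ty":0.006,"tz":-0.095,"spin":0},
    {"tx":0,"ty":0.006,"tz":-0.11,"spin":0},
    {"tx":0,"ty":0.006,"tz":-0.117,"spin":0},
    {"tx":0,"ty":0.006,"tz":-0.117,"spin":0},
    {"tx":0,"ty":0.006,"tz":-0.117,"spin":0},
    {"tx":0,"ty":0.006,"tz":-0.117,"spin":0}
  ]
}}

```text
t: 30.05
ee_pos: [559.6, 328.6, 8.0]
orientation: [-3.14, 0.027, -0.004]
ft_force: [0.6, 0.7, -0.2]
width: 88.0
grasp_force: 0.0
```

{"op": "apply_moves", "data": {
  "targets": [
    {"tx":0,"ty":0,"tz":0,"spin":0},
    {"tx":0,"ty":0,"tz":0,"spin":0},
    {"tx":0,"ty":0,"tz":0,"spin":0},
    {"tx":0,"ty":0,"tz":0,"spin":0},
    {"tx":0,"ty":0,"tz":0,"spin":0},
    {"tx":0,"ty":0,"tz":0,"spin":0},
    {"tx":0,"ty":0,"tz":0,"spin":0},
    {"tx":0,"ty":0,"tz":0,"spin":0}
  ],
  "gripper": 1
}}

```text
t: 30.85
ee_pos: [558.5, 328.0, 6.4]
orientation: [3.141, -0.027, -0.0]
ft_force: [-1.0, -0.9, 0.7]
width: 49.3
grasp_force: 30.0
```

{"op": "apply_moves", "data": {
  "targets": [
    {"tx":0,"ty":0,"tz":0.02,"spin":0},
    {"tx":0,"ty":0,"tz":0.06,"spin":0},
    {"tx":0.001,"ty":-0.01,"tz":0.1,"spin":0},
    {"tx":0.005,"ty":-0.045,"tz":0.13,"spin":1},
    {"tx":0.009,"ty":-0.09,"tz":0.14,"spin":1},
    {"tx":0.013,"ty":-0.135,"tz":0.14,"spin":1},
    {"tx":0.017,"ty":-0.18,"tz":0.14,"spin":1},
    {"tx":0.02,"ty":-0.225,"tz":0.14,"spin":1}
  ]
}}

```text
t: 31.65
ee_pos: [578.5, 101.5, 146.6]
orientation: [-3.141, -0.001, -0.001]
ft_force: [0.6, -0.9, -0.8]
width: 49.7
grasp_force: 30.0
```

{"op": "apply_moves", "data": {
  "targets": [
    {"tx":0.003,"ty":-0.045,"tz":0,"spin":0},
    {"tx":0.006,"ty":-0.08,"tz":0,"spin":0},
    {"tx":0.006,"ty":-0.096,"tz":-0.005,"spin":0},
    {"tx":0.006,"ty":-0.096,"tz":-0.02,"spin":0},
    {"tx":0.006,"ty":-0.096,"tz":-0.04,"spin":0},
    {"tx":0.006,"ty":-0.096,"tz":-0.055,"spin":0},
    {"tx":0.006,"ty":-0.096,"tz":-0.063,"spin":0},
    {"tx":0.006,"ty":-0.096,"tz":-0.068,"spin":0}
  ]
}}

```text
t: 32.45
ee_pos: [583.4, 8.2, 77.3]
orientation: [-3.141, -0.002, 0.005]
ft_force: [-5.9, 2.0, 5.9]
width: 49.6
grasp_force: 30.0
```

{"op": "apply_moves", "data": {
  "targets": [
    {"tx":0,"ty":0,"tz":-0.002,"spin":0},
    {"tx":0,"ty":0,"tz":-0.0035,"spin":0},
    {"tx":0,"ty":0,"tz":-0.005,"spin":0},
    {"tx":0,"ty":0,"tz":-0.0065,"spin":0},
    {"tx":0,"ty":0,"tz":-0.008,"spin":0},
    {"tx":0,"ty":0,"tz":-0.0095,"spin":0},
    {"tx":0,"ty":0,"tz":-0.011,"spin":0},
    {"tx":0,"ty":0,"tz":-0.0125,"spin":0}
  ]
}}

```text
t: 33.25
ee_pos: [584.6, 8.2, 66.5]
orientation: [-3.141, -0.002, -0.001]
ft_force: [-3.6, 2.2, 7.0]
width: 49.5
grasp_force: 30.0
```

{"op": "apply_moves", "data": {
  "targets": [
    {"tx":-0.001,"ty":0,"tz":-0.0006,"spin":0},
    {"tx":-0.002,"ty":0,"tz":-0.0012,"spin":0},
    {"tx":-0.003,"ty":0,"tz":-0.0016,"spin":0},
    {"tx":-0.004,"ty":0,"tz":-0.002,"spin":0},
    {"tx":-0.005,"ty":0,"tz":-0.0024,"spin":0},
    {"tx":-0.006,"ty":0,"tz":-0.0028,"spin":0},
    {"tx":-0.006,"ty":0,"tz":-0.0028,"spin":0},
    {"tx":-0.006,"ty":0,"tz":-0.0028,"spin":0}
  ]
}}

```text
t: 34.05
ee_pos: [582.4, 7.9, 65.1]
orientation: [-3.141, -0.002, -0.013]
ft_force: [3.6, 0.4, 7.4]
width: 49.7
grasp_force: 30.0
```

{"op": "apply_moves", "data": {
  "targets": [
    {"tx":-0.001,"ty":0,"tz":0,"spin":0},
    {"tx":-0.002,"ty":0,"tz":0,"spin":0},
    {"tx":-0.003,"ty":0,"tz":0,"spin":0},
    {"tx":-0.004,"ty":0,"tz":0,"spin":0},
    {"tx":-0.005,"ty":0,"tz":0,"spin":0},
    {"tx":-0.005,"ty":0,"tz":0,"spin":0},
    {"tx":-0.005,"ty":0,"tz":0,"spin":0},
    {"tx":-0.005,"ty":0,"tz":0,"spin":0}
  ]
}}

```text
t: 34.85
ee_pos: [581.7, 7.9, 65.9]
orientation: [-3.141, -0.002, -0.026]
ft_force: [15.4, 0.8, 0.6]
width: 50.0
grasp_force: 30.0
```

{"op": "apply_moves", "data": {
  "targets": [
    {"tx":0.003,"ty":0,"tz":0.001,"spin":0},
    {"tx":0.006,"ty":0,"tz":0.002,"spin":0},
    {"tx":0.007,"ty":0,"tz":0.002,"spin":0},
    {"tx":0.007,"ty":0,"tz":0.002,"spin":0},
    {"tx":0.007,"ty":0,"tz":0.002,"spin":0},
    {"tx":0.007,"ty":0,"tz":0.002,"spin":0},
    {"tx":0.007,"ty":0,"tz":0.002,"spin":0},
    {"tx":0.007,"ty":0,"tz":0.002,"spin":0}
  ]
}}

```text
t: 35.65
ee_pos: [582.0, 7.7, 65.7]
orientation: [-3.141, -0.0, -0.005]
ft_force: [5.1, 2.6, 3.5]
width: 49.7
grasp_force: 30.0
```

{"op": "apply_moves", "data": {
  "targets": [
    {"tx":0,"ty":0,"tz":0,"spin":0},
    {"tx":0,"ty":0,"tz":0,"spin":0},
    {"tx":0,"ty":0,"tz":0,"spin":0},
    {"tx":0,"ty":0,"tz":0,"spin":0},
    {"tx":0,"ty":0,"tz":0.02,"spin":0},
    {"tx":0,"ty":0,"tz":0.06,"spin":0},
    {"tx":-0.04,"ty":0,"tz":0.09,"spin":0},
    {"tx":-0.08,"ty":0.02,"tz":0.1,"spin":0}
  ],
  "gripper": -1
}}

```text
t: 36.45
ee_pos: [501.6, 26.1, 167.5]
orientation: [3.141, -0.003, 0.007]
ft_force: [-0.4, 0.5, -0.3]
width: 88.0
grasp_force: 0.0
```

{"op": "apply_moves", "data": {
  "targets": [
    {"tx":-0.03,"ty":0.03,"tz":0,"spin":0},
    {"tx":-0.05,"ty":0.06,"tz":0,"spin":0},
    {"tx":-0.07,"ty":0.09,"tz":0,"spin":3},
    {"tx":-0.08,"ty":0.12,"tz":0,"spin":6},
    {"tx":-0.09,"ty":0.15,"tz":0,"spin":10},
    {"tx":-0.09,"ty":0.19,"tz":0,"spin":11},
    {"tx":-0.09,"ty":0.2,"tz":0,"spin":11},
    {"tx":-0.09,"ty":0.2,"tz":0,"spin":11}
  ]
}}

```text
t: 37.25
ee_pos: [410.3, 228.0, 165.0]
orientation: [3.127, 0.305, -0.0]
ft_force: [0.2, 0.1, -0.6]
width: 87.8
grasp_force: 0.0
```

Run:
```python
from ml import *
mailers(); pp("mailer2",("top",))
```

```text
[678.7 282.8  33.2  81.4  49.8] score 0.87 px 325 val 366 satfrac 0.32 hue 1
[583.7   8.1  -1.2  83.5  53.3] score 0.83 px 422 val 760 satfrac 0.15 hue 1
[618.4 462.5 -78.9  87.   52.2] score 0.76 px 390 val 514 satfrac 0.53 hue 140
[493.1 452.4   9.3  85.8  54.3] score 0.64 px 431 val 761 satfrac 0.15 hue 27
mailer2 {'top': [([257.8, 204.6], 0.97), ([174.4, 181.3], 0.94), ([123.6, 237.4], 0.88)]}
```

{"op": "apply_moves", "data": {
  "targets": [
    {"tx":0.015,"ty":0.04,"tz":0,"spin":0},
    {"tx":0.03,"ty":0.08,"tz":0,"spin":0},
    {"tx":0.045,"ty":0.12,"tz":0,"spin":0},
    {"tx":0.06,"ty":0.16,"tz":-0.01,"spin":0},
    {"tx":0.075,"ty":0.2,"tz":-0.03,"spin":0},
    {"tx":0.0835,"ty":0.227,"tz":-0.06,"spin":0},
    {"tx":0.0835,"ty":0.227,"tz":-0.09,"spin":0},
    {"tx":0.0835,"ty":0.227,"tz":-0.12,"spin":0}
  ]
}}

```text
t: 38.25
ee_pos: [494.7, 453.5, 43.6]
orientation: [3.127, 0.3, -0.0]
ft_force: [-0.6, 0.2, -0.3]
width: 87.6
grasp_force: 0.0
```

{"op": "apply_moves", "data": {
  "targets": [
    {"tx":0,"ty":0,"tz":-0.02,"spin":0},
    {"tx":0,"ty":0,"tz":-0.033,"spin":0},
    {"tx":0,"ty":0,"tz":-0.0387,"spin":0},
    {"tx":0,"ty":0,"tz":-0.0387,"spin":0},
    {"tx":0,"ty":0,"tz":-0.0387,"spin":0},
    {"tx":0,"ty":0,"tz":-0.0387,"spin":0},
    {"tx":0,"ty":0,"tz":-0.0387,"spin":0},
    {"tx":0,"ty":0,"tz":-0.0387,"spin":0}
  ]
}}

```text
t: 39.05
ee_pos: [494.3, 454.4, 7.1]
orientation: [-3.126, -0.302, -0.001]
ft_force: [0.4, 0.2, -0.7]
width: 88.2
grasp_force: 0.0
```

{"op": "apply_moves", "data": {
  "targets": [
    {"tx":0,"ty":0,"tz":0,"spin":0},
    {"tx":0,"ty":0,"tz":0,"spin":0},
    {"tx":0,"ty":0,"tz":0,"spin":0},
    {"tx":0,"ty":0,"tz":0,"spin":0},
    {"tx":0,"ty":0,"tz":0,"spin":0},
    {"tx":0,"ty":0,"tz":0,"spin":0},
    {"tx":0,"ty":0,"tz":0,"spin":0},
    {"tx":0,"ty":0,"tz":0,"spin":0}
  ],
  "gripper": 1
}}

```text
t: 39.85
ee_pos: [494.0, 454.0, 6.3]
orientation: [3.127, 0.301, -0.0]
ft_force: [-0.2, -0.4, -0.2]
width: 49.4
grasp_force: 30.0
```

{"op": "apply_moves", "data": {
  "targets": [
    {"tx":0,"ty":0,"tz":0.02,"spin":0},
    {"tx":0,"ty":0,"tz":0.06,"spin":0},
    {"tx":0.003,"ty":-0.015,"tz":0.1,"spin":-2},
    {"tx":0.01,"ty":-0.05,"tz":0.13,"spin":-4},
    {"tx":0.018,"ty":-0.09,"tz":0.15,"spin":-6},
    {"tx":0.026,"ty":-0.135,"tz":0.155,"spin":-8},
    {"tx":0.034,"ty":-0.18,"tz":0.155,"spin":-10},
    {"tx":0.043,"ty":-0.225,"tz":0.155,"spin":-11}
  ]
}}

```text
t: 40.65
ee_pos: [537.1, 227.5, 162.0]
orientation: [-3.141, 0.001, -0.002]
ft_force: [0.9, 0.3, -0.6]
width: 49.6
grasp_force: 30.0
```

{"op": "apply_moves", "data": {
  "targets": [
    {"tx":0.01,"ty":-0.045,"tz":0,"spin":0},
    {"tx":0.02,"ty":-0.09,"tz":0,"spin":0},
    {"tx":0.03,"ty":-0.135,"tz":0,"spin":0},
    {"tx":0.04,"ty":-0.18,"tz":0,"spin":0},
    {"tx":0.0444,"ty":-0.21,"tz":0,"spin":0},
    {"tx":0.0444,"ty":-0.222,"tz":-0.01,"spin":0},
    {"tx":0.0444,"ty":-0.222,"tz":-0.025,"spin":0},
    {"tx":0.0444,"ty":-0.222,"tz":-0.04,"spin":0}
  ]
}}

```text
t: 41.45
ee_pos: [580.8, 7.9, 119.9]
orientation: [-3.141, -0.0, 0.001]
ft_force: [-0.3, 0.6, 0.0]
width: 49.4
grasp_force: 30.0
```

{"op": "apply_moves", "data": {
  "targets": [
    {"tx":0,"ty":0,"tz":-0.01,"spin":0},
    {"tx":0,"ty":0,"tz":-0.02,"spin":0},
    {"tx":0,"ty":0,"tz":-0.027,"spin":0},
    {"tx":0,"ty":0,"tz":-0.031,"spin":0},
    {"tx":0,"ty":0,"tz":-0.034,"spin":0},
    {"tx":0,"ty":0,"tz":-0.037,"spin":0},
    {"tx":0,"ty":0,"tz":-0.04,"spin":0},
    {"tx":0,"ty":0,"tz":-0.043,"spin":0}
  ]
}}

```text
t: 42.25
ee_pos: [581.7, 7.8, 79.1]
orientation: [-3.141, -0.001, -0.001]
ft_force: [-2.4, 2.5, 7.9]
width: 49.6
grasp_force: 30.0
```

{"op": "apply_moves", "data": {
  "targets": [
    {"tx":-0.001,"ty":0,"tz":-0.0008,"spin":0},
    {"tx":-0.002,"ty":0,"tz":-0.0016,"spin":0},
    {"tx":-0.003,"ty":0,"tz":-0.0021,"spin":0},
    {"tx":-0.004,"ty":0,"tz":-0.0025,"spin":0},
    {"tx":-0.005,"ty":0,"tz":-0.0029,"spin":0},
    {"tx":-0.006,"ty":0,"tz":-0.0033,"spin":0},
    {"tx":-0.006,"ty":0,"tz":-0.0033,"spin":0},
    {"tx":-0.006,"ty":0,"tz":-0.0033,"spin":0}
  ]
}}

```text
t: 43.05
ee_pos: [578.0, 7.4, 76.8]
orientation: [3.142, 0.001, 0.009]
ft_force: [1.4, -0.1, 8.0]
width: 49.6
grasp_force: 30.0
```

{"op": "apply_moves", "data": {
  "targets": [
    {"tx":-0.001,"ty":0,"tz":0,"spin":0},
    {"tx":-0.002,"ty":0,"tz":0,"spin":0},
    {"tx":-0.003,"ty":0,"tz":0,"spin":0},
    {"tx":-0.004,"ty":0,"tz":0,"spin":0},
    {"tx":-0.005,"ty":0,"tz":0,"spin":0},
    {"tx":-0.005,"ty":0,"tz":0,"spin":0},
    {"tx":-0.005,"ty":0,"tz":0,"spin":0},
    {"tx":-0.005,"ty":0,"tz":0,"spin":0}
  ]
}}

```text
t: 43.85
ee_pos: [575.7, 7.4, 76.8]
orientation: [-3.141, -0.001, -0.017]
ft_force: [11.3, 1.7, 0.3]
width: 49.9
grasp_force: 30.0
```

{"op": "apply_moves", "data": {
  "targets": [
    {"tx":-0.001,"ty":0,"tz":0,"spin":0},
    {"tx":-0.002,"ty":0,"tz":0,"spin":0},
    {"tx":-0.002,"ty":0,"tz":0,"spin":0},
    {"tx":0.001,"ty":0,"tz":0.0005,"spin":0},
    {"tx":0.004,"ty":0,"tz":0.0015,"spin":0},
    {"tx":0.0055,"ty":0,"tz":0.002,"spin":0},
    {"tx":0.0055,"ty":0,"tz":0.002,"spin":0},
    {"tx":0.0055,"ty":0,"tz":0.002,"spin":0}
  ]
}}

```text
t: 44.65
ee_pos: [575.7, 7.2, 76.9]
orientation: [-3.141, -0.0, 0.0]
ft_force: [1.9, 0.9, -0.6]
width: 49.5
grasp_force: 30.0
```

{"op": "apply_moves", "data": {
  "targets": [
    {"tx":0,"ty":0,"tz":0,"spin":0},
    {"tx":0,"ty":0,"tz":0,"spin":0},
    {"tx":0,"ty":0,"tz":0,"spin":0},
    {"tx":0,"ty":0,"tz":0,"spin":0},
    {"tx":0,"ty":0,"tz":0.02,"spin":0},
    {"tx":0,"ty":0,"tz":0.06,"spin":0},
    {"tx":-0.04,"ty":0,"tz":0.09,"spin":0},
    {"tx":-0.08,"ty":0,"tz":0.1,"spin":0}
  ],
  "gripper": -1
}}

```text
t: 45.45
ee_pos: [497.1, 7.1, 179.7]
orientation: [3.142, 0.0, 0.008]
ft_force: [-0.2, 0.2, 0.1]
width: 87.7
grasp_force: 0.0
```

{"op": "apply_moves", "data": {
  "targets": [
    {"tx":-0.045,"ty":0,"tz":0,"spin":5},
    {"tx":-0.08,"ty":-0.02,"tz":0,"spin":10},
    {"tx":-0.1,"ty":-0.04,"tz":0,"spin":18},
    {"tx":-0.1,"ty":-0.06,"tz":0,"spin":26},
    {"tx":-0.1,"ty":-0.1,"tz":0,"spin":34},
    {"tx":-0.1,"ty":-0.14,"tz":0,"spin":42},
    {"tx":-0.1,"ty":-0.18,"tz":0,"spin":50},
    {"tx":-0.1,"ty":-0.2,"tz":0,"spin":53}
  ]
}}

```text
t: 46.25
ee_pos: [395.9, -195.2, 177.3]
orientation: [2.808, 1.407, 0.0]
ft_force: [0.9, 0.2, -0.2]
width: 87.9
grasp_force: 0.0
```

Run:
```python
from ml import *
mailers()
ims=ctrl.get_image("side");im=ctrl.get_image("top")
cv2.imwrite("pics/sh3.png",np.hstack([cv2.resize(ims[155:245,205:315,::-1],(440,360),interpolation=cv2.INTER_CUBIC),cv2.resize(im[160:250,210:300,::-1],(360,360),interpolation=cv2.INTER_CUBIC)]))
```

```text
[617.3 463.  -76.9  85.7  52.3] score 0.92 px 395 val 510 satfrac 0.55 hue 140
[676.4 282.9  33.   87.1  52.4] score 0.69 px 392 val 303 satfrac 0.27 hue 1
[582.1   9.8  -1.3  86.8  50.1] score 0.56 px 413 val 760 satfrac 0.16 hue 27
```

View pics/sh3.png

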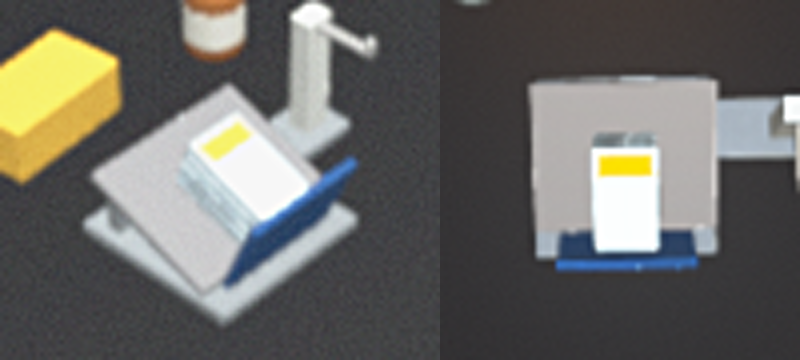

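The four-high pile is square against the backstop and centred, and no loose mailers remain. Red tag now.

{"op": "apply_moves", "data": {
  "targets": [
    {"tx":0.004,"ty":-0.03,"tz":0.015,"spin":0},
    {"tx":0.012,"ty":-0.07,"tz":0.02,"spin":0},
    {"tx":0.02,"ty":-0.11,"tz":0.02,"spin":0},
    {"tx":0.028,"ty":-0.15,"tz":0.02,"spin":0},
    {"tx":0.036,"ty":-0.19,"tz":0.02,"spin":0},
    {"tx":0.039,"ty":-0.21,"tz":0.015,"spin":0},
    {"tx":0.039,"ty":-0.21,"tz":0,"spin":0},
    {"tx":0.039,"ty":-0.21,"tz":-0.02,"spin":0}
  ]
}}

```text
t: 47.3
ee_pos: [435.4, -401.6, 156.5]
orientation: [2.811, 1.402, 0.001]
ft_force: [0.9, 0.1, -0.4]
width: 87.6
grasp_force: 0.0
```

{"op": "apply_moves", "data": {
  "targets": [
    {"tx":0,"ty":0,"tz":-0.012,"spin":0},
    {"tx":0,"ty":0,"tz":-0.0236,"spin":0},
    {"tx":0,"ty":0,"tz":-0.0236,"spin":0},
    {"tx":0,"ty":0,"tz":-0.0236,"spin":0},
    {"tx":0,"ty":0,"tz":-0.0236,"spin":0},
    {"tx":0,"ty":0,"tz":-0.0236,"spin":0},
    {"tx":0,"ty":0,"tz":-0.0236,"spin":0},
    {"tx":0,"ty":0,"tz":-0.0236,"spin":0}
  ]
}}

```text
t: 48.1
ee_pos: [435.0, -403.1, 133.9]
orientation: [2.811, 1.402, 0.0]
ft_force: [-0.2, -0.4, -0.5]
width: 87.8
grasp_force: 0.0
```

{"op": "apply_moves", "data": {
  "targets": [
    {"tx":0,"ty":0,"tz":0,"spin":0},
    {"tx":0,"ty":0,"tz":0,"spin":0},
    {"tx":0,"ty":0,"tz":0,"spin":0},
    {"tx":0,"ty":0,"tz":0,"spin":0},
    {"tx":0,"ty":0,"tz":0,"spin":0},
    {"tx":0,"ty":0,"tz":0,"spin":0},
    {"tx":0,"ty":0,"tz":0,"spin":0},
    {"tx":0,"ty":0,"tz":0,"spin":0}
  ],
  "gripper": 1
}}

```text
t: 48.9
ee_pos: [434.9, -402.9, 133.5]
orientation: [-2.811, -1.402, 0.0]
ft_force: [-0.2, -0.0, 0.1]
width: 27.2
grasp_force: 0.1
```

{"op": "apply_moves", "data": {
  "targets": [
    {"tx":0,"ty":0,"tz":0,"spin":0},
    {"tx":0,"ty":0,"tz":0,"spin":0},
    {"tx":0,"ty":0,"tz":0,"spin":0},
    {"tx":0,"ty":0,"tz":0,"spin":0},
    {"tx":0,"ty":0,"tz":0,"spin":0},
    {"tx":0,"ty":0,"tz":0,"spin":0},
    {"tx":0,"ty":0,"tz":0,"spin":0},
    {"tx":0,"ty":0,"tz":0,"spin":0}
  ]
}}

```text
t: 49.7
ee_pos: [434.9, -402.9, 133.5]
orientation: [2.811, 1.402, 0.0]
ft_force: [0.5, -0.8, 2.0]
width: 8.0
grasp_force: 30.0
```

{"op": "apply_moves", "data": {
  "targets": [
    {"tx":0,"ty":0,"tz":0.004,"spin":0},
    {"tx":0,"ty":0,"tz":0.008,"spin":0},
    {"tx":0,"ty":0,"tz":0.012,"spin":0},
    {"tx":0,"ty":0,"tz":0.014,"spin":0},
    {"tx":0,"ty":0,"tz":0.014,"spin":0},
    {"tx":-0.004,"ty":0.003,"tz":0.014,"spin":0},
    {"tx":-0.008,"ty":0.006,"tz":0.014,"spin":0},
    {"tx":-0.012,"ty":0.009,"tz":0.014,"spin":0}
  ]
}}

```text
t: 50.5
ee_pos: [422.3, -393.4, 147.3]
orientation: [-2.811, -1.402, 0.0]
ft_force: [0.7, 0.1, 0.1]
width: 7.9
grasp_force: 30.0
```

{"op": "apply_moves", "data": {
  "targets": [
    {"tx":-0.005,"ty":0.0038,"tz":0,"spin":0},
    {"tx":-0.01,"ty":0.0075,"tz":0,"spin":0},
    {"tx":-0.015,"ty":0.0113,"tz":0,"spin":0},
    {"tx":-0.02,"ty":0.015,"tz":0,"spin":0},
    {"tx":-0.025,"ty":0.0188,"tz":0,"spin":0},
    {"tx":-0.03,"ty":0.0225,"tz":0,"spin":0},
    {"tx":-0.036,"ty":0.027,"tz":0,"spin":0},
    {"tx":-0.044,"ty":0.033,"tz":0,"spin":0}
  ]
}}

```text
t: 51.3
ee_pos: [378.6, -360.6, 147.5]
orientation: [2.811, 1.402, 0.0]
ft_force: [-0.4, -0.2, -0.8]
width: 7.8
grasp_force: 30.0
```

{"op": "apply_moves", "data": {
  "targets": [
    {"tx":0.003,"ty":0.025,"tz":0.005,"spin":5},
    {"tx":0.017,"ty":0.061,"tz":0.01,"spin":11},
    {"tx":0.037,"ty":0.106,"tz":0.01,"spin":17},
    {"tx":0.062,"ty":0.146,"tz":0.01,"spin":24},
    {"tx":0.087,"ty":0.181,"tz":0.01,"spin":31},
    {"tx":0.117,"ty":0.211,"tz":0.005,"spin":37},
    {"tx":0.142,"ty":0.229,"tz":0,"spin":37},
    {"tx":0.157,"ty":0.2334,"tz":0,"spin":37}
  ]
}}

```text
t: 52.1
ee_pos: [536.7, -125.4, 147.1]
orientation: [-2.218, -2.224, 0.0]
ft_force: [-0.8, 0.2, 0.3]
width: 8.0
grasp_force: 30.0
```

Run:
```python
from h import *
ims=ctrl.get_image("side")
print(ctrl.get_obs()["ee_pos"],(proj("side",[[535,-127.5,116],[573.2,-127.5,124]])-[260,125])*5)
cv2.imwrite("pics/rk.png",cv2.resize(ims[125:225,260:400,::-1],(700,500),interpolation=cv2.INTER_CUBIC))
```

```text
[ 538.84367525 -126.15368183  147.60884368] [[238.94736361 238.43086613]
 [190.65939435 201.87313271]]
```

View pics/rk.png

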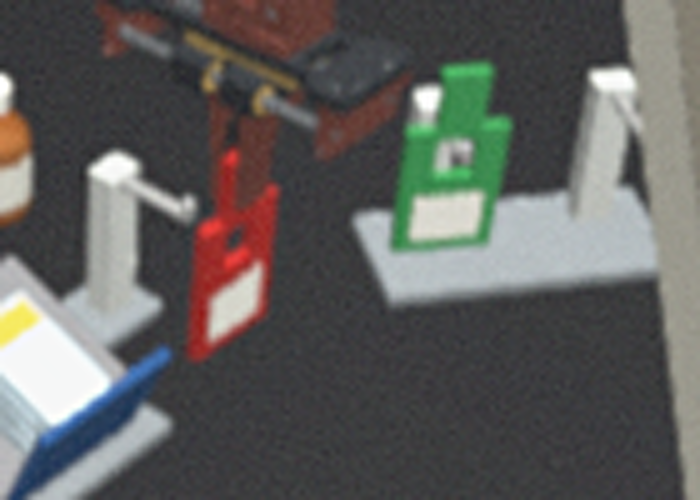

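The hole is at (237,240) and the peg tip at (188,205), both within 1 px of prediction. I insert the tag.

{"op": "apply_moves", "data": {
  "targets": [
    {"tx":0,"ty":0,"tz":0,"spin":0},
    {"tx":0.008,"ty":0,"tz":0,"spin":0},
    {"tx":0.016,"ty":0,"tz":0,"spin":0},
    {"tx":0.024,"ty":0,"tz":0,"spin":0},
    {"tx":0.032,"ty":0,"tz":0,"spin":0},
    {"tx":0.04,"ty":0,"tz":0,"spin":0},
    {"tx":0.05,"ty":0,"tz":0,"spin":0},
    {"tx":0.06,"ty":0,"tz":0,"spin":0}
  ]
}}

```text
t: 52.95
ee_pos: [596.8, -127.5, 147.4]
orientation: [-2.221, -2.222, 0.0]
ft_force: [0.9, -0.0, -0.2]
width: 7.5
grasp_force: 30.0
```

{"op": "apply_moves", "data": {
  "targets": [
    {"tx":0,"ty":0,"tz":0,"spin":0},
    {"tx":0,"ty":0,"tz":-0.003,"spin":0},
    {"tx":0,"ty":0,"tz":-0.006,"spin":0},
    {"tx":0,"ty":0,"tz":-0.009,"spin":0},
    {"tx":0,"ty":0,"tz":-0.011,"spin":0},
    {"tx":0,"ty":0,"tz":-0.013,"spin":0},
    {"tx":0,"ty":0,"tz":-0.014,"spin":0},
    {"tx":0,"ty":0,"tz":-0.014,"spin":0}
  ]
}}

```text
t: 53.75
ee_pos: [595.9, -127.5, 133.5]
orientation: [-2.221, -2.222, 0.0]
ft_force: [-0.9, -1.0, 0.2]
width: 7.8
grasp_force: 30.0
```

{"op": "apply_moves", "data": {
  "targets": [
    {"tx":0,"ty":0,"tz":0,"spin":0},
    {"tx":0,"ty":0,"tz":0,"spin":0},
    {"tx":0,"ty":0,"tz":0,"spin":0},
    {"tx":0,"ty":0,"tz":0,"spin":0},
    {"tx":0,"ty":0,"tz":0,"spin":0},
    {"tx":0,"ty":0,"tz":0,"spin":0},
    {"tx":0,"ty":0,"tz":0.02,"spin":0},
    {"tx":0,"ty":0,"tz":0.06,"spin":0}
  ],
  "gripper": 0.1
}}

```text
t: 54.55
ee_pos: [593.7, -127.0, 191.1]
orientation: [-2.217, -2.218, 0.006]
ft_force: [0.1, -0.5, 0.2]
width: 39.4
grasp_force: 0.0
```

{"op": "apply_moves", "data": {
  "targets": [
    {"tx":0,"ty":0,"tz":0.04,"spin":0},
    {"tx":-0.03,"ty":0,"tz":0.06,"spin":0},
    {"tx":-0.08,"ty":-0.01,"tz":0.06,"spin":0},
    {"tx":-0.12,"ty":-0.02,"tz":0.06,"spin":0},
    {"tx":-0.16,"ty":-0.03,"tz":0.06,"spin":0},
    {"tx":-0.19,"ty":-0.04,"tz":0.06,"spin":0},
    {"tx":-0.2,"ty":-0.04,"tz":0.06,"spin":0},
    {"tx":-0.2,"ty":-0.04,"tz":0.06,"spin":0}
  ]
}}

```text
t: 55.35
ee_pos: [395.3, -167.6, 253.8]
orientation: [2.222, 2.22, 0.001]
ft_force: [0.8, -0.4, -0.5]
width: 39.6
grasp_force: 0.0
```

Run:
```python
from h import *
ims=ctrl.get_image("side")
cv2.imwrite("pics/end.png",cv2.resize(ims[125:245,205:385,::-1],(780,520),interpolation=cv2.INTER_CUBIC))
```

```text
(no output)
```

View pics/end.png

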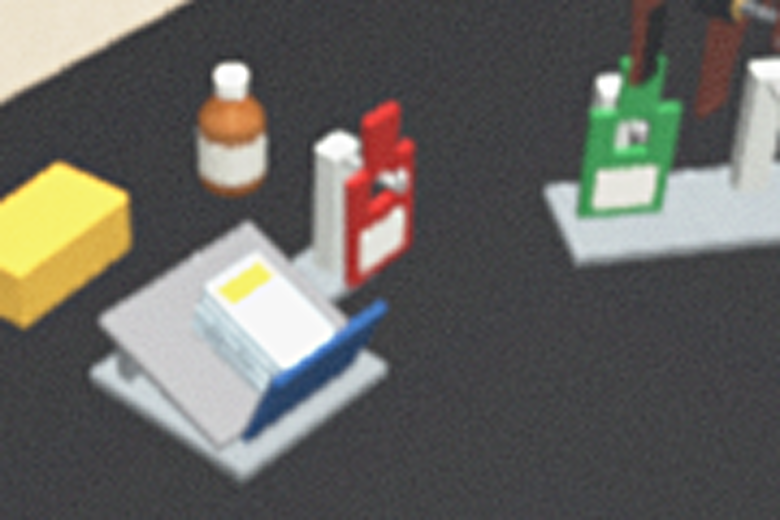

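The red tag hangs on the rack's peg with the tip visible at (400,182). The green tag hangs on the stand, at (630,135), and the pile is square against the backstop. I'm handing in.

```bash
python3 -c "
from workcell import ctrl
print(ctrl.close_job())"
```

```text
the job is handed in; nothing more can be done
None
```

I handed the job in: the green tag hangs on the stand's left peg, all four mailers are piled squarely against the backstop, and the red tag hangs on the rack's peg; the hand-in returned no verdict.

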